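Slide the pressure cooker off the heat and hold its vent open

TASK

The pressure cooker has to come off the heat and be vented: slide it across the hob, without lifting it, until its base is wholly on the round heat-proof mat. Then take the release coupler, press it squarely onto the tilted vent nipple on the cooker's lid until it snaps over the nipple and the spring plunger is pushed down, and finish while still gripping the coupler and holding it pressed there, with the cooker still on the mat. Leave the salt mill, the mug and the tin where they stand.

Things in the scene. Friction and masses are not known exactly. Their poses are not given: they have to be found in the camera images.
- cooker: Low round metal pressure cooker, loose, about 1.05 kg, slides when pushed. Origin: centre of its underside. Wall radius 92 mm to z 90, lid rim radius 97 to z 100, dome to 111, centre boss radius 31 to z 123 mm. Two black loop handles on its -x (front, towards robot within 0.3 rad) and +x sides, z 68 to 84, 59 mm wide, out to 128 mm from the centre; its +y and -y sides are bare wall.
- mat: Round flat grey mat on the hob, fixed, radius 115 mm, 2.5 mm thick and soft; sliding things do not catch on it. Origin at its centre. The cooker's base (radius 92 mm) is wholly on it when the centres are less than 23 mm apart.
- nipple: Vent nipple fixed on the cooker's lid: post of radius 9 mm, 34 mm long, tapered tip, on a collar of radius 16 mm. Origin on its axis at the collar's top face, at (10, 0, 132) mm in the cooker's frame; z outwards along its axis, which leans 30 degrees from vertical to the cooker's -x. Three spring balls at z 18 mm stand out to 13 mm from the axis and snap into the coupler's groove.
- plunger (a joint): Spring plunger (pin of radius 4 mm) in the nipple's tip, sliding along the nipple's axis. 0 = out, tip 44 mm along the nipple's z; grows to 0.010 m as it is pressed in. Spring 3 N at 0, 11 N at 10 mm. Under the coupler it reads 0.0125 minus the height (m) of the coupler's origin above the nipple's, along the axis.
- coupler: Release coupler, loose, 0.12 kg, standing mouth down on the worktop left of the range (top at z -5.5 mm; hob at 0). Origin: centre of its mouth; z along its axis, up as it stands. Round ribbed metal skirt, radius 19.7 mm, z 0 to 40; plain black grip, radius 12 mm, z 40 to 90. Bore: funnel radius 16.5 narrowing to 11 mm at z 6, lip to 9, wider groove to 20, radius 11 to ceiling at 31.5 mm.
- salt_mill: Small salt mill, 44 mm wide, 90 mm tall, loose, behind the work; origin at the centre of its underside. Leave alone.
- mug: Green mug, 86 mm wide and 96 mm tall with a handle, loose, on the worktop left of the range; origin at the centre of its underside. Leave alone. Behind it (x over about 0.57 m, y over about 0.08 m) a fixed wall cabinet hangs from 0.49 m above the worktop: keep the arm clear of it.
- tin: Food tin, 76 mm wide, 58 mm tall, loose, on the hob at the right; origin at the centre of its underside. Leave alone.
- coupler_grip (a point): Point on the coupler's axis in the middle of its grip, 65 mm above its mouth. Any turn about the axis will do. With axes in line the lip passes the nipple's balls against some 10 N and snaps when the coupler's origin is 5.5 mm from the nipple's origin; it bottoms at 2.5 mm. Home, it pushes back with 8 to 11 N; the snap is weaker than that spring, so let go it springs off.
There are look-alikes about, which are no part of the job. Leave any brown look-alike of the coupler alone.

How it is judged:
On the way, in this order (a step that is already met when the one before it is completed fails the run):
1. the cooker stands wholly on the mat, at rest, the coupler not yet on the nipple (horizontal distance between cooker and mat below 0.025 m and linear speed of cooker below 0.01 m/s and value of joint plunger below 0.002 m), for 0.3 s.
2. the coupler is snapped squarely onto the nipple and the plunger is pressed in (value of joint plunger above 0.007 m and z of coupler in the frame of nipple below 0.0055 m and angle between the z axis of coupler and the z axis of nipple, either way round below 0.14 rad), for 0.2 s.
At the end, for the whole second after the job is handed in: Cooker upright, centre within 25 mm of the mat's; coupler on the nipple, origins within 5.5 mm along the axis and 4 mm across each way, axes within 8 degrees; plunger in at least 7 mm with over 4 N; fingers still gripping the coupler (over 5 N) (all of step 2 and horizontal distance between cooker and mat below 0.025 m and angle between cooker's own z axis and vertical below 0.05 rad and contact force between coupler and cooker above 4 N and x of coupler in the frame of nipple between -0.004 and 0.004 m and y of coupler in the frame of nipple between -0.004 and 0.004 m and contact force between the fingers and coupler above 5 N); the arm keeps its last pose, push and grip.
It fails at once if the cooker is lifted off the hob (height (world z) of cooker above 0.012 m).
It fails at once if the cooker is tipped (angle between cooker's own z axis and vertical above 0.15 rad).
It fails at once if a bystander is moved (distance of any of salt_mill, mug, tin from where it was at the start of the episode above 0.03 m).
It also fails if it takes over 64 s, if anything falls off the work surface, if the arm or the gripper's body presses on something with over 40 N, if the wrist force passes 120 N, or if a joint passes its speed limit or range.

ROBOT

A 6-joint arm with a two-finger parallel gripper is mounted at the origin on a cart in front of the work surface, level with it; the furniture and walls round the work are solid. World frame = base frame: x ahead of the robot, y to its left, z up, the work surface at z = 0. Lengths are in m, angles in rad, forces in N, time in s.
With the tool pointing down it reaches from about 0.35 to 0.975 m from the base axis. Payload 4.9 kg.
Tool frame: the origin (TCP) lies midway between the tips of the shut fingers; the grasp point (between the pads) lies 19 mm behind it; y points along the fingers, z is the direction in which the jaws open and shut, and the axes are right-handed (so a half turn about y gives the same grasp; the last joint's range is limited). The gripper opens to 85 mm and grips with 20 to 120 N. Pads are 22 mm wide; open, the fingers measure 114 mm over their backs; the gripper's body (76 mm by 85 mm) begins 54 mm behind the grasp point. The pads swing forward as they close: fully open they stand 13 mm farther back than shut.
Start: joints at [-1.462, 0.053, 1.613, -0, 1.476, -0.119], TCP at [0.141, -0.609, 0.202] pointing down, gripper open.
Joint ranges: [-3.01, 3.01], [-1.01, 2.22], [0.06, 2.58], [-1.02, 4.17], [0.09, 2.62], [-3.14, 3.14]. Speed limits (rad/s): [2.57, 2.57, 3.14, 3.14, 3.14, 3.14].

INTERFACE

Orientations are given as a unit quaternion [w, x, y, z].
In Python, from plant import * gives the robot as it stands.
- The arm moves only by the shell command python3 -m crank 'ROWS'. ROWS is JSON, a list that holds one entry, the list of rows, each a list of 5 numbers: the gripper command: -1 is shut, 1 is fully open, values between are in proportion, then the shift along the tool's x, y, z in cm, then the turn about the tool's y in degrees. In form: [[[jaw, dx, dy, dz, twist], ...]]. A call has 1 to 8 rows; each row shifts and turns the commanded pose from where the row before left it, along the tool's axes as they then stand; what a row does not reach is not made up. A row lasts 1/8 s, in which the tool goes at most 62.5 mm and 10.7 degrees, less where a joint would pass 70% of its speed; a pose out of reach is approached as far as the arm can. A call with a gripper value outside its range is refused whole. The fingers move at their own pace and stop on an object; the grip force is fixed at half the most. Time passes only in rows, so rows that do not move let the fingers close. It gives the time, the measured TCP pose, the force and the opening at its end, in the units of the state.
- state(): the state, without advancing time (a new reading comes with each control period).
- grab_frame(name): name is "scene" or "side" or "wrist"; returns a dict with "frame" (384x512x3 uint8, red, green, blue), "fx", "fy", "cx", "cy" (pixels), "pose" (4x4, takes a point from camera to world coordinates). Camera axes: x right, y up, looking along -z (the intrinsics and any distortion apply to the point x, -y, -z); pixel columns grow to the right and rows downward; lengths in m; the calibration is good to about 2 mm. A picture is of the moment at which its call begins. There is no depth.
- job_done(): hands the job in, once; it reports no verdict.
The state is a dict: "time": time; "joint_pos": joint angles; "joint_vel": joint speeds; "joint_efforts": joint torques, N m; "tool_pos": TCP position; "tool_rot": TCP orientation; "contact_force": force on the tool from outside, world axes, zero at the start; "ft_torque": the same for the moment, N m; "gripper_width": opening from 0.0 (shut) to 1.0 (fully open).
Only numpy, scipy, OpenCV 4.12 (cv2) and the standard library are available. Lean on these libraries where they do the work, as an engineer would, in place of code of your own. Each camera call takes 0.05 s, during which the arm holds its last target.

## Working session

There is one attempt and no reset: what is moved stays moved. The work goes in short steps, Python scripts to look and compute and a shell command to move; the robot and the scene stay as the last step left them, time stands still between calls to the robot, and variables do not carry over. Pictures are saved under pics/ and viewed, and the job is handed in when it is done.

```bash
ls; mkdir -p pics; python3 - <<'E'
from plant import *
import cv2,numpy as np
print(state())
for n in ("scene","side","wrist"):
    f=grab_frame(n); cv2.imwrite(f"pics/{n}0.png",f["frame"][:,:,::-1]); print(n,{k:(v if k!='pose' else np.round(v,3).tolist()) for k,v in f.items() if k!='frame'})
E
```

```text
pics
{'time': 0.0, 'joint_pos': array([-1.46196367e+00,  5.33428707e-02,  1.61429577e+00,  1.64604340e-05,
        1.47596934e+00, -1.19003521e-01]), 'joint_vel': array([-0.00109095, -0.00018527, -0.00125619, -0.00049832, -0.0007756 ,
        0.00012255]), 'joint_efforts': array([-5.30965135e-04, -3.93682408e+01, -3.70183682e+01, -3.72014401e-04,
        7.00846067e-03, -2.20288956e-05]), 'tool_pos': array([ 0.14109836, -0.60817303,  0.20047068]), 'tool_rot': array([ 0.08038696, -0.08036813,  0.70323575, -0.70181078]), 'contact_force': array([-0.65049723, -0.36429744, -0.7438577 ]), 'ft_torque': array([-0.01254326, -0.01250258,  0.02896889]), 'gripper_width': 1.0046829647262734}
scene {'fx': 352.04877056820817, 'fy': 352.04877056820817, 'cx': 255.53856722535613, 'cy': 189.7853797858335, 'pose': [[-0.186, 0.838, -0.514, -0.165], [-0.983, -0.158, 0.097, 0.002], [0.0, 0.523, 0.852, 1.283], [0.0, 0.0, 0.0, 1.0]]}
side {'fx': 364.420723655623, 'fy': 364.420723655623, 'cx': 252.36454870029675, 'cy': 192.96477136741402, 'pose': [[-1.0, -0.014, 0.017, 0.529], [0.022, -0.392, 0.92, 0.897], [-0.006, 0.92, 0.392, 0.568], [0.0, 0.0, 0.0, 1.0]]}
wrist {'fx': 329.4553593988759, 'fy': 329.4553593988759, 'cx': 256.1775371596546, 'cy': 197.7410034831167, 'pose': [[0.225, 0.938, 0.265, 0.208], [-0.974, 0.217, 0.059, -0.594], [-0.002, -0.271, 0.963, 0.373], [0.0, 0.0, 0.0, 1.0]]}
```

View pics/scene0.png

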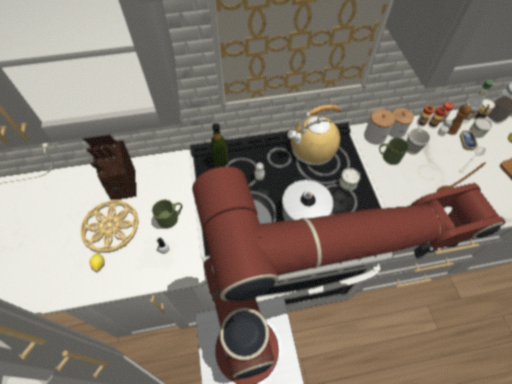

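View pics/side0.png

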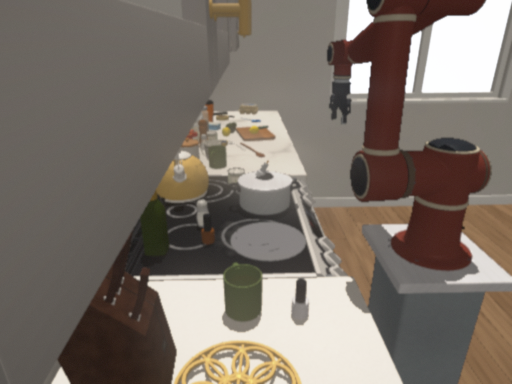

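View pics/wrist0.png

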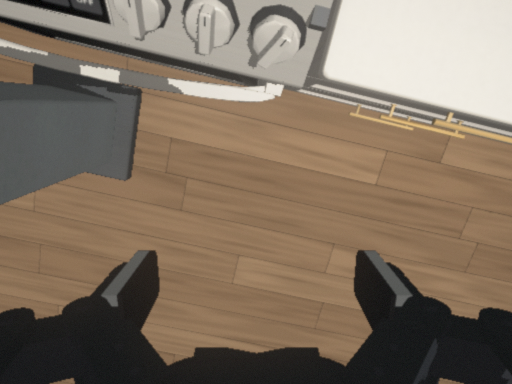

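```bash
cat > h.py <<'E'
from plant import *
import cv2,numpy as np
from scipy.spatial.transform import Rotation as R
def ray(f,u,v):
    P=np.array(f["pose"]); d=P[:3,:3]@np.array([(u-f["cx"])/f["fx"],-(v-f["cy"])/f["fy"],-1.0])
    return P[:3,3],d
def onz(f,u,v,z):
    o,d=ray(f,u,v); return o+d*(z-o[2])/d[2]
def proj(f,p):
    P=np.array(f["pose"]); c=P[:3,:3].T@(np.array(p)-P[:3,3]); c=c/-c[2]
    return np.array([f["cx"]+f["fx"]*c[0], f["cy"]-f["fy"]*c[1]])
def tri(rs):
    A=np.zeros((3,3));b=np.zeros(3)
    for o,d in rs:
        d=d/np.linalg.norm(d);M=np.eye(3)-np.outer(d,d);A+=M;b+=M@o
    return np.linalg.solve(A,b)
def tool():
    s=state(); q=s["tool_rot"]; return s["tool_pos"],R.from_quat([q[1],q[2],q[3],q[0]]).as_matrix(),s
def save(f,name,box=None,k=4):
    im=f["frame"][:,:,::-1]
    if box: x0,y0,x1,y1=box; im=cv2.resize(im[y0:y1,x0:x1],None,fx=k,fy=k,interpolation=cv2.INTER_CUBIC)
    cv2.imwrite("pics/"+name,im)
E
python3 - <<'E'
from h import *
f=grab_frame("side"); save(f,"side1.png",(210,140,340,280),4); save(f,"side1b.png",(210,250,340,330),6)
g=grab_frame("scene"); save(g,"scene1.png",(140,150,340,260),4)
p,M,s=tool();print(M.round(3)) 
E
```

```text
[[-0.974 -0.     0.226]
 [-0.226  0.001 -0.974]
 [-0.    -1.    -0.001]]
```

View pics/side1.png

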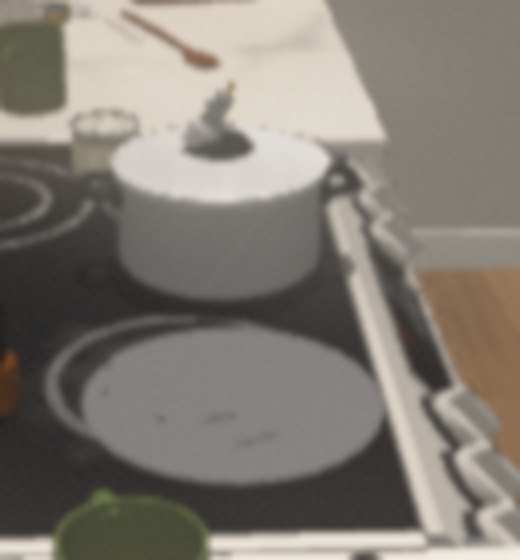

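View pics/side1b.png

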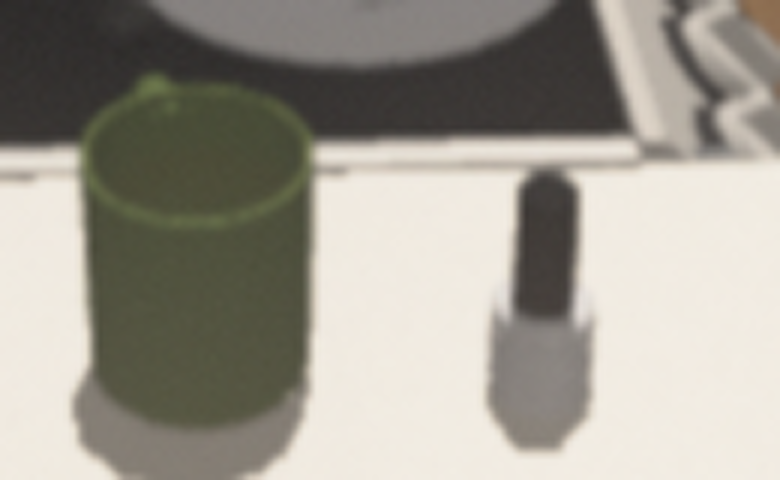

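View pics/scene1.png

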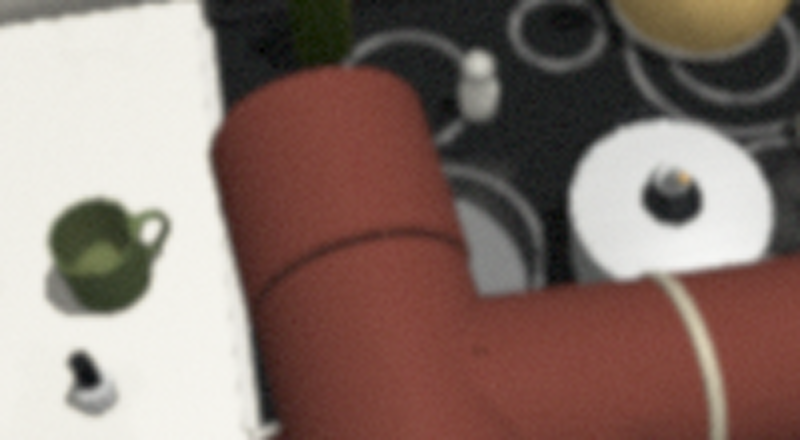

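```bash
python3 - <<'E'
from h import *
f=grab_frame("side"); g=grab_frame("scene")
# mat outline from side picture by colour
im=f["frame"].astype(int); hsv=cv2.cvtColor(f["frame"],cv2.COLOR_RGB2HSV)
m=((hsv[...,1]<35)&(hsv[...,2]>95)&(hsv[...,2]<160)).astype(np.uint8)
m=cv2.morphologyEx(m,cv2.MORPH_OPEN,np.ones((5,5)))
n,l,st,c=cv2.connectedComponentsWithStats(m)
k=l[240,270]; print(k,st[k],c[k])
cn=max(cv2.findContours((l==k).astype(np.uint8),cv2.RETR_EXTERNAL,cv2.CHAIN_APPROX_NONE)[0],key=cv2.contourArea)[:,0,:]
cn=cv2.convexHull(cn)[:,0,:] if False else cn
P=np.array([onz(f,u,v,0.0025)[:2] for u,v in cn])
(cx,cy),r=cv2.minEnclosingCircle(P.astype(np.float32)); A=np.c_[2*P,np.ones(len(P))];s=np.linalg.lstsq(A,(P**2).sum(1),rcond=None)[0]
print("mat",cx,cy,r,s[:2],np.sqrt(s[2]+s[:2]@s[:2]))
# lid rim from side: extremes at z .1: pixel from zoomed pic
for (u,v),z in [((210+112/4,140+168/4),.1),((210+331/4,140+168/4),.1)]: print("lid ext",onz(f,u,v,z))
# base lower outline 
print("cooker base near", onz(f,210+220/4,140+297/4,0))
# lid scene
hs=cv2.cvtColor(g["frame"],cv2.COLOR_RGB2HSV)
# nipple tip
a=ray(g,140+684/4,150+178/4); b=ray(f,210+233/4,140+84/4); print("plunger tip",tri([a,b]))
# coupler base, top
print("coup top",tri([ray(g,140+78/4,150+356/4),ray(f,210+548/6,250+178/6)]))
print("coup base side z-.0055",onz(f,210+540/6,250+435/6,-.0055), onz(g,140+94/4,150+400/4,-.0055))
print("mug base", onz(f,210+197/6,250+370/6,-.0055)); print("mug top",tri([ray(g,140+94/4,150+235/4),ray(f,210+197/6,250+155/6)]))
print("mill top",tri([ray(g,140+480/4,150+58/4),ray(f,202,203)]))
print("brown",onz(f,208,240,0))
print("tin top", tri([ray(g,348,172),ray(f,210+105/4,140+122/4)]))
E
```

```text
9 [ 231  221   76   40 2343] [267.91165173 240.95603927]
mat 0.46548622846603394 -0.07135893404483795 0.11895793676376343 [ 0.46500894 -0.06883642] 0.11387804873738279
lid ext [ 0.55706895 -0.30127161  0.1       ]
lid ext [ 0.36444292 -0.29400398  0.1       ]
cooker base near [ 0.46408764 -0.24412099  0.        ]
plunger tip [ 0.44914529 -0.32204525  0.16899062]
coup top [0.41266394 0.25124373 0.08804076]
coup base side z-.0055 [ 0.4153892   0.27759828 -0.0055    ] [ 0.40800828  0.25769128 -0.0055    ]
mug base [ 0.54043828  0.2397415  -0.0055    ]
mug top [0.53849116 0.23079083 0.08580288]
mill top [ 0.6744545  -0.17561411  0.08024662]
brown [ 0.64755493 -0.073801    0.        ]
tin top [ 0.57406094 -0.5299308   0.06638395]
```

```bash
python3 -m crank '[[[1,0,0,0,-10.5],[1,0,0,0,-10.5],[1,0,0,0,-10.5],[1,0,0,0,-10.5],[1,0,0,0,-10.5],[1,0,0,0,-10.5],[1,0,0,0,-10.5],[1,0,0,0,-3.5]]]'; python3 - <<'E'
from h import *
p,M,s=tool();print(M.round(3),p,s["joint_pos"].round(3))
f=grab_frame("side");print("hob edge",onz(f,300,277,0),onz(f,300,270,0))
E
```

```text
time: 1.35
tool_pos: [0.1411, -0.6088, 0.2017]
tool_rot: [0.501, -0.501, 0.499, -0.499]
contact_force: [-0.1, 0.4, -0.3]
gripper_width: 0.999
[[ 0.004 -0.     1.   ]
 [-1.     0.     0.004]
 [-0.    -1.    -0.   ]] [ 0.14110308 -0.60880744  0.20166106] [-1.462  0.053  1.613 -0.     1.476 -1.466]
hob edge [0.39338862 0.12111526 0.        ] [0.38903421 0.09048878 0.        ]
```

```bash
python3 -m crank '[[[1,-2.2,0,5.3,0],[1,-2.2,0,5.3,0],[1,-2.2,0,5.3,0],[1,-2.2,0,5.3,0],[1,-2.3,0,5.4,0],[1,-2.3,0,5.4,0],[1,0,0,0,0],[1,0,0,0,0]]]'; python3 - <<'E'
from h import *
f=grab_frame("side");save(f,"side2.png",(190,60,340,280),4) 
f=grab_frame("side");im=f["frame"][60:200,190:340];cv2.imwrite("pics/side2.png",cv2.resize(im[:,:,::-1],None,fx=4,fy=4))
g=grab_frame("scene");save(g,"scene2.png")
w=grab_frame("wrist");save(w,"wrist2.png")
p,M,s=tool();print(p)
E
```

```text
time: 2.4
tool_pos: [0.4608, -0.4746, 0.2015]
tool_rot: [-0.5, 0.5, -0.5, 0.5]
contact_force: [0.7, -1.0, 0.7]
gripper_width: 0.998
[ 0.45981049 -0.47536481  0.20174872]
```

View pics/side2.png

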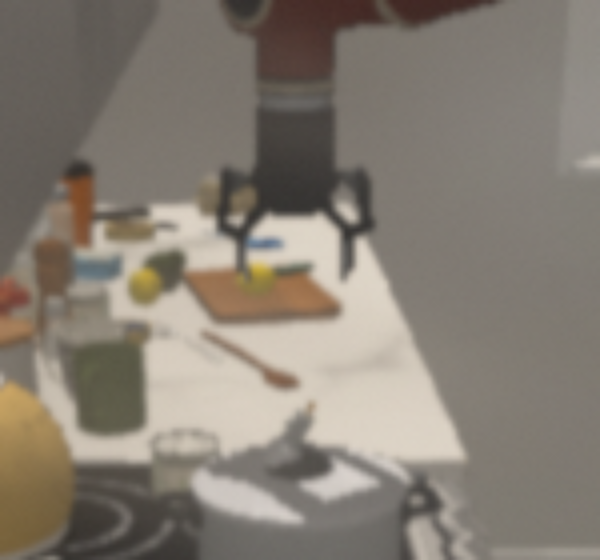

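View pics/wrist2.png

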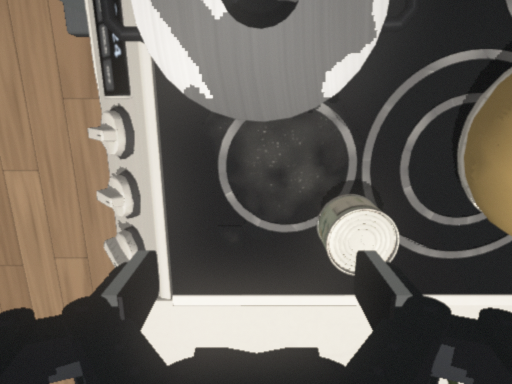

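View pics/scene2.png

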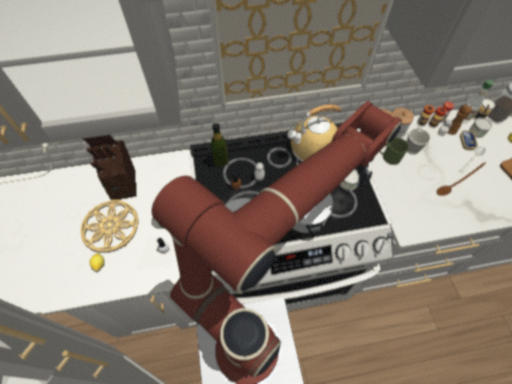

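```bash
python3 - <<'E'
from h import *
w=grab_frame("wrist")
print("rim near",onz(w,263,120,.095),"L",onz(w,135,10,.095),"R",onz(w,388,10,.095))
print("tin",onz(w,361,241,.058),onz(w,322,241,.058),onz(w,361,275,.058))
print("handle R tip",onz(w,413,10,.076))
E
```

```text
rim near [ 0.46573811 -0.41974028  0.095     ] L [ 0.36838675 -0.33832679  0.095     ] R [ 0.56021342 -0.33864744  0.095     ]
tin [ 0.5684481  -0.54360177  0.058     ] [ 0.52805988 -0.54352349  0.058     ] [ 0.57176838 -0.58278945  0.058     ]
handle R tip [ 0.58728632 -0.33399015  0.076     ]
```

```bash
python3 -m crank '[[[1,0,4.5,0.4,0],[1,0,4.5,0,0],[1,0,4.3,0,0],[1,-1,0,0,0],[1,-1,0,0,0],[1,-1,0,0,0],[1,-1,0,0,0],[1,0,0,0,0]]]'; python3 - <<'E'
from h import *
w=grab_frame("wrist");save(w,"wrist3.png")
f=grab_frame("side");save(f,"side3.png",(200,90,350,240),4)
p,M,s=tool();print(p,s["contact_force"])
E
```

```text
time: 3.65
tool_pos: [0.4655, -0.434, 0.0698]
tool_rot: [-0.5, 0.501, -0.499, 0.5]
contact_force: [-0.4, 0.7, 0.3]
gripper_width: 0.997
[ 0.46522344 -0.43463602  0.06927295] [-0.48541954  0.34846781  0.07200924]
```

View pics/side3.png

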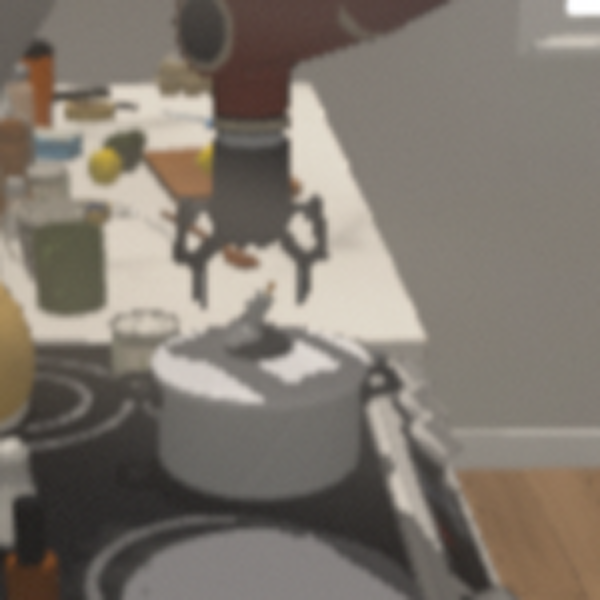

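View pics/wrist3.png

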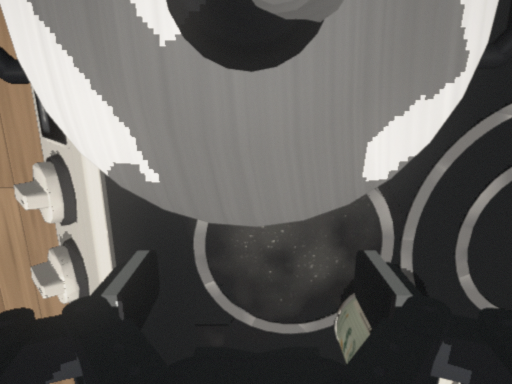

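```bash
python3 -m crank '[[[1,-1,0,0,0],[1,-1,0,0,0],[1,-1.2,0,0,0],[1,-1.4,0,0,0],[1,-1.4,0,0,0],[1,-1.4,0,0,0],[1,-1.2,0,0,0],[1,-0.4,0,0,0]]]'; python3 - <<'E'
from h import *
w=grab_frame("wrist");save(w,"wrist4.png")
f=grab_frame("side");save(f,"side4.png",(200,90,350,240),4)
p,M,s=tool();print(p,s["contact_force"])
E
```

```text
time: 4.75
tool_pos: [0.4649, -0.3437, 0.0687]
tool_rot: [-0.5, 0.5, -0.5, 0.5]
contact_force: [0.1, 0.0, -0.4]
gripper_width: 0.996
[ 0.46498332 -0.34419981  0.06878472] [-0.00305855 -0.54135929 -0.15434641]
```

View pics/side4.png

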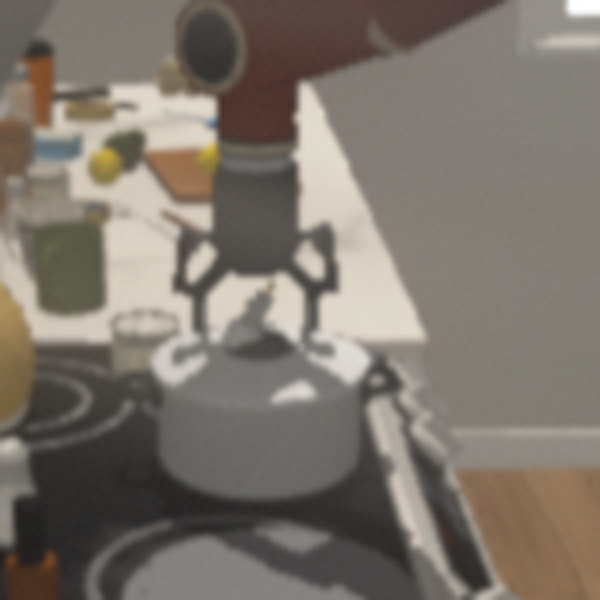

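View pics/wrist4.png

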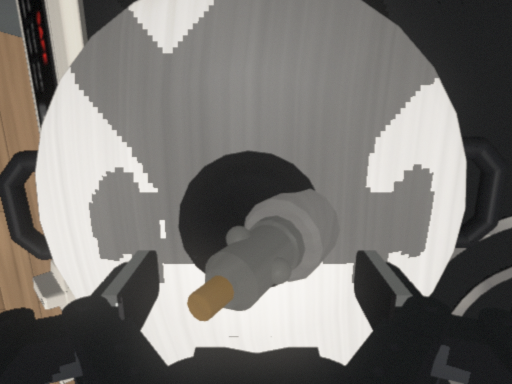

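```bash
python3 - <<'E'
from h import *
f=grab_frame("side");w=grab_frame("wrist")
def ony(f,u,v,y):
    o,d=ray(f,u,v);return o+d*(y-o[1])/d[1]
print("tips",ony(f,200+200/4,90+335/4,-.344),ony(f,200+312/4,90+335/4,-.344),"body",ony(f,200+258/4,90+272/4,-.30))
print("tips before",ony(f,250,90+300/4,-.434),)
print("base near",onz(f,200+258/4,90+498/4,0))
print("boss",onz(w,249,215,.123), "lidL,R",onz(w,37,170,.1),onz(w,466,170,.1))
print("handles",onz(w,0,205,.076),onz(w,500,190,.076))
print(w["pose"].round(3))
E
```

```text
tips [ 0.51394097 -0.344       0.11472543] [ 0.41237046 -0.344       0.11328412] body [ 0.46418367 -0.3         0.18758414]
tips before [ 0.51250911 -0.434       0.11762018]
base near [ 0.46593552 -0.24222632  0.        ]
boss [ 0.46238011 -0.3169232   0.123     ] lidL,R [ 0.36984867 -0.30414758  0.1       ] [ 0.5563725 -0.3040713  0.1      ]
handles [ 0.33093703 -0.32742904  0.076     ] [ 0.59134942 -0.31922184  0.076     ]
[[ 1.    -0.    -0.001  0.465]
 [ 0.001  0.962  0.272 -0.277]
 [ 0.001 -0.272  0.962  0.241]
 [ 0.     0.     0.     1.   ]]
```

```bash
python3 -m crank '[[[1,3,0,0,0],[1,3,0,0,0],[-1,3.5,0,0,0],[-1,0,0,0,0],[-1,0,0,0,0],[-1,0,0,0,0],[-1,0,0,0,0]]]'; python3 - <<'E'
from h import *
w=grab_frame("wrist");save(w,"wrist5.png")
f=grab_frame("side");save(f,"side5.png",(200,90,350,240),4)
p,M,s=tool();print(p,s["contact_force"],s["gripper_width"],s["joint_pos"].round(4))
E
```

```text
time: 5.82
tool_pos: [0.4651, -0.4388, 0.0687]
tool_rot: [0.5, -0.5, 0.5, -0.5]
contact_force: [0.7, -0.0, -0.5]
gripper_width: 0.002
[ 0.46510508 -0.43900571  0.0687435 ] [-0.22582052 -0.14556432  0.64172672] 0.0003745818176374571 [-0.8728  0.1986  1.684   0.      1.2591 -0.8743]
```

View pics/side5.png

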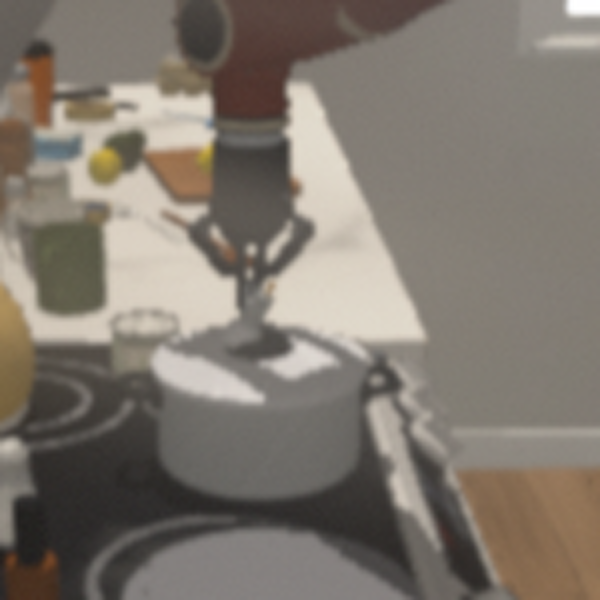

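View pics/wrist5.png

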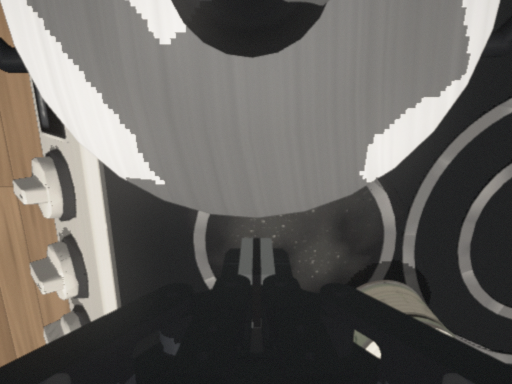

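```bash
python3 - <<'E'
from h import *
f=grab_frame("side");w=grab_frame("wrist");g=grab_frame("scene")
save(f,"side5b.png",(235,130,295,180),12);save(w,"wrist5b.png",(200,220,320,300),6)
p,M,s=tool()
for dz in (0,.02,.04): print(dz,"wrist",proj(w,p+[0,0,dz]),"side",proj(f,p+[0,0,dz]))
print(w["pose"][:3,3]-p)
E
```

```text
0 wrist [255.78324676 230.9450223 ] side [262.21406143 176.2639181 ]
0.02 wrist [255.75984854 245.66484796] side [262.23611902 171.44429924]
0.04 wrist [255.73027465 264.2697843 ] side [262.25842188 166.57109035]
[6.28850906e-05 6.79860016e-02 1.72348299e-01]
```

View pics/side5b.png

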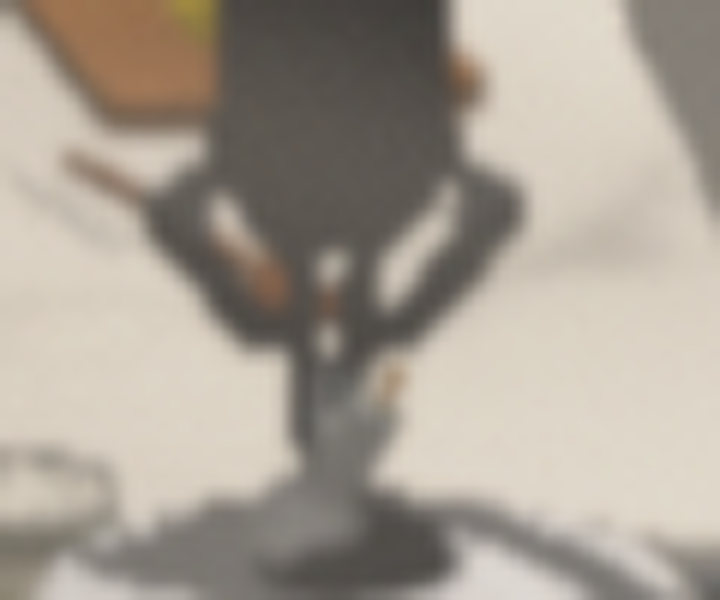

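View pics/wrist5b.png

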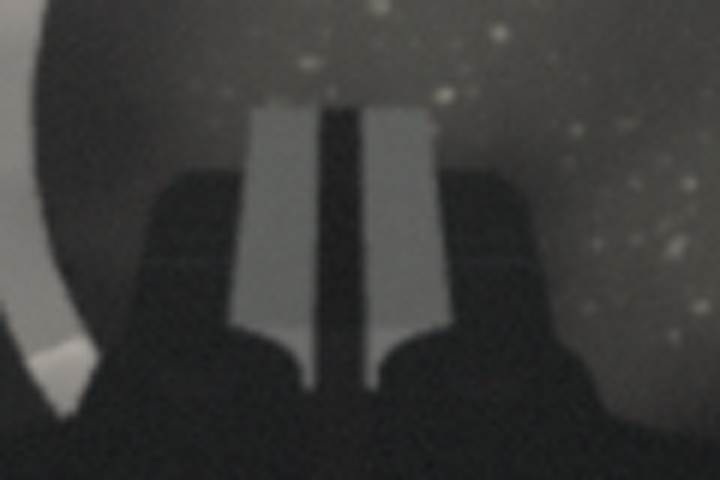

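```bash
python3 -m crank '[[[1,1,0,0,0],[1,0,0,0,0],[1,0,0,0,0],[1,0,0,0,0],[1,0,2,0,0],[1,0,1.9,0,0],[1,0,0,0,0]]]'; python3 - <<'E'
from h import *
f=grab_frame("side");save(f,"side6.png",(200,90,350,240),4)
w=grab_frame("wrist");save(w,"wrist6.png")
p,M,s=tool();print(p,s["contact_force"],s["gripper_width"])
E
```

```text
time: 6.95
tool_pos: [0.4632, -0.4473, 0.0257]
tool_rot: [0.5, -0.5, 0.502, -0.497]
contact_force: [-0.2, 0.2, -0.8]
gripper_width: 1.001
[ 0.46465443 -0.449043    0.02868243] [0.88402939 0.6552194  0.0790772 ] 1.0047745639146262
```

View pics/side6.png

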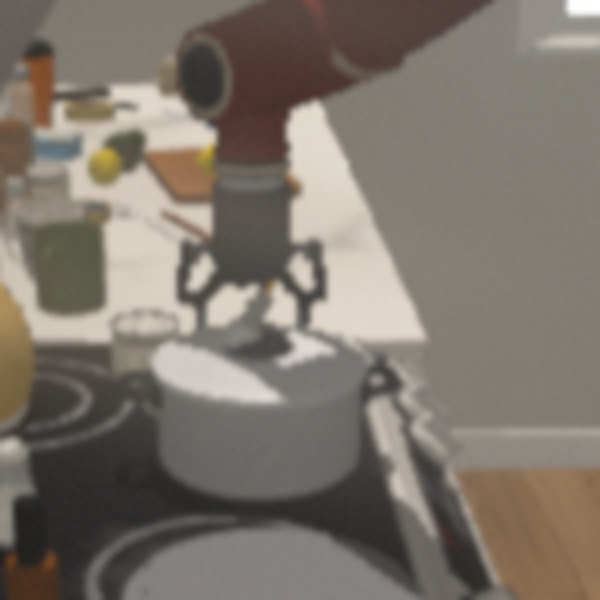

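View pics/wrist6.png

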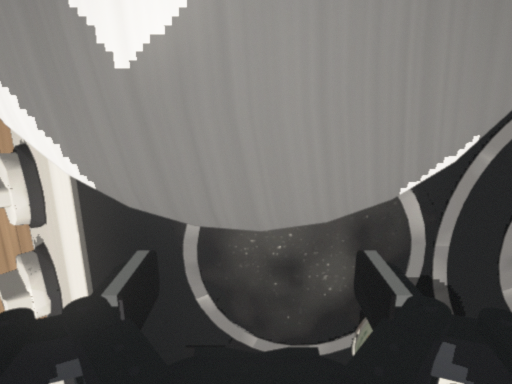

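```bash
python3 -m crank '[[[1,-1,0,0,0],[1,-1,0,0,0],[1,-1,0,0,0],[1,-1,0,0,0],[1,-1,0,0,0],[1,-1,0,0,0]]]'; python3 - <<'E'
from h import *
f=grab_frame("side");save(f,"side7.png",(200,90,350,240),4)
w=grab_frame("wrist");save(w,"wrist7.png")
p,M,s=tool();print(p,s["contact_force"],s["gripper_width"])
E
```

```text
time: 7.8
tool_pos: [0.4652, -0.3904, 0.0304]
tool_rot: [-0.5, 0.501, -0.499, 0.501]
contact_force: [-0.1, -5.4, -0.5]
gripper_width: 1.0
[ 0.46524379 -0.38896702  0.03026   ] [ 0.29600048 -0.11218128  0.33881055] 1.0011444391095752
```

View pics/side7.png

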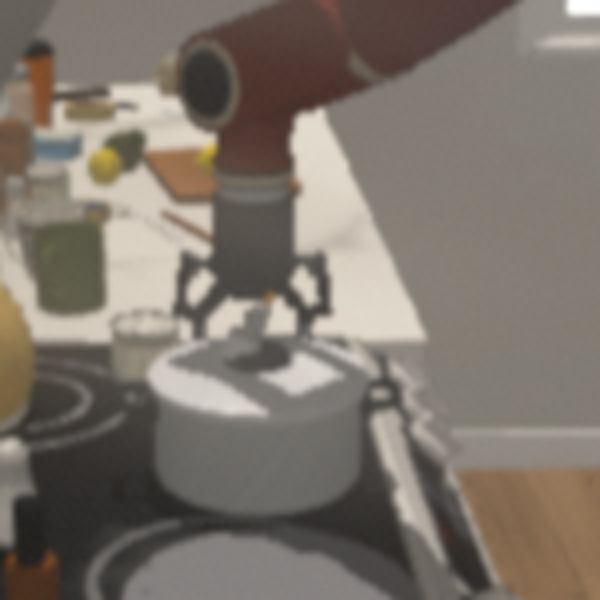

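View pics/wrist7.png

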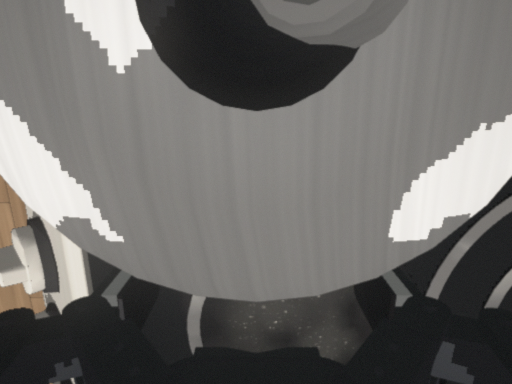

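```bash
python3 -m crank '[[[1,-1.2,0,0,0],[1,-1.6,0,0,0],[1,-2,0,0,0],[1,-2,0,0,0],[1,-2,0,0,0],[1,-2,0,0,0],[1,-1.6,0,0,0],[1,-1,0,0,0]]]'; python3 - <<'E'
from h import *
f=grab_frame("side");save(f,"side8.png",(190,110,350,290),4)
w=grab_frame("wrist");save(w,"wrist8.png")
p,M,s=tool();print(p,s["contact_force"],s["gripper_width"])
E
```

```text
time: 8.9
tool_pos: [0.4652, -0.256, 0.0303]
tool_rot: [-0.5, 0.501, -0.499, 0.501]
contact_force: [0.3, -5.0, -0.7]
gripper_width: 0.995
[ 0.46507461 -0.25476329  0.03006389] [ 0.4230608  -0.74891474  0.54255024] 0.9967750297792952
```

View pics/side8.png

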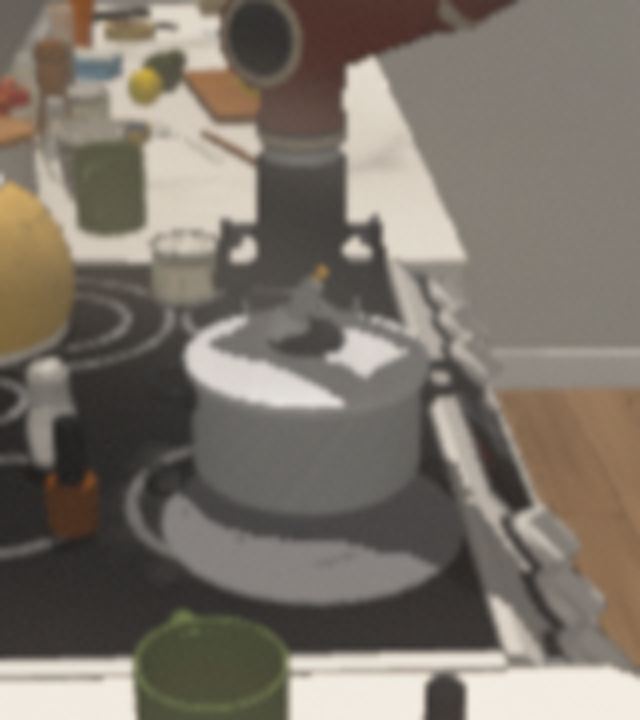

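View pics/wrist8.png

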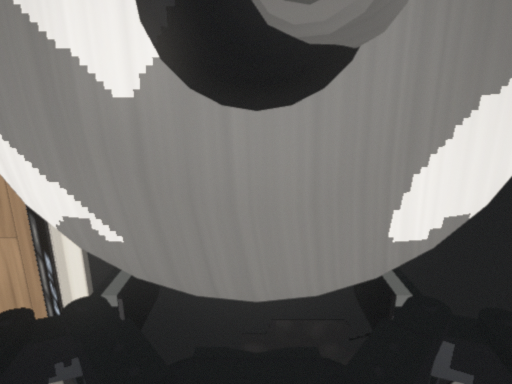

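```bash
python3 - <<'E'
from h import *
f=grab_frame("side");w=grab_frame("wrist")
print("base near",onz(f,190+305/4,110+515/4,0)-[0,.092,0]," mat near", onz(f,190+315/4,110+603/4,.0025))
print("boss near",onz(w,258,109,.123)+[0,.031,0],"rim near",onz(w,258,301,.095)+[0,.097,0])
print("rim L R",onz(f,190+186/4,110+360/4,.097),onz(f,190+431/4,110+360/4,.097))
E
```

```text
base near [ 0.46927113 -0.16755026  0.        ]  mat near [0.46941305 0.04814564 0.0025    ]
boss near [ 0.46539074 -0.15709075  0.123     ] rim near [ 0.46571458 -0.16017392  0.095     ]
rim L R [ 0.55969374 -0.15306051  0.097     ] [ 0.3668556  -0.14618742  0.097     ]
```

```bash
python3 -m crank '[[[1,-1.2,0,0,0],[1,-1.6,0,0,0],[1,-1.7,0,0,0],[1,-1.6,0,0,0],[1,-1.4,0,0,0],[1,-1,0,0,0],[1,-0.7,0,0,0],[1,0,0,0,0]]]'; python3 - <<'E'
from h import *
f=grab_frame("side");save(f,"side9.png",(190,110,350,290),4)
w=grab_frame("wrist");save(w,"wrist9.png")
p,M,s=tool();print(p,s["contact_force"],s["gripper_width"])
E
```

```text
time: 10.1
tool_pos: [0.4647, -0.163, 0.0296]
tool_rot: [0.5, -0.5, 0.5, -0.499]
contact_force: [-0.3, -0.9, -0.2]
gripper_width: 1.0
[ 0.46463765 -0.16313015  0.02958151] [ 0.03574943 -0.28460401 -0.02433025] 0.9973872206764905
```

View pics/side9.png

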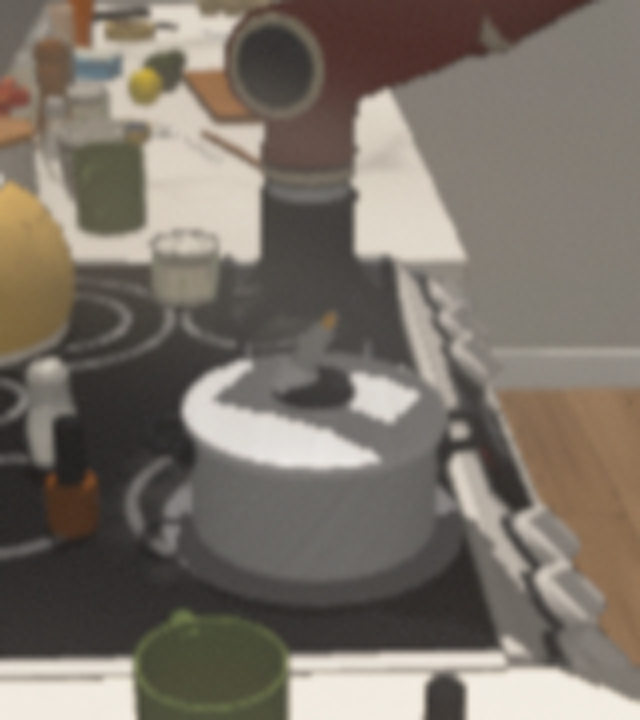

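View pics/wrist9.png

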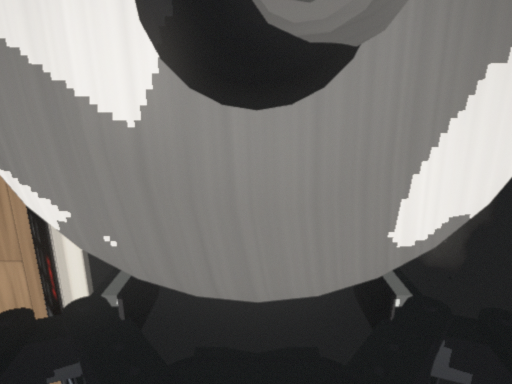

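```bash
python3 -m crank '[[[1,3,0,0,0],[1,1,-4,0,0],[1,0,-5.5,0,0],[1,0,-5.5,0,0],[1,0,-5.5,0,0],[1,-5,-2,-0.5,0],[1,-5.8,0,-0.7,0],[1,-5.8,0,-0.7,0]]]';python3 -m crank '[[[1,-5.8,0,-0.7,0],[1,-5.8,0,-0.7,0],[1,-5.8,0,-0.7,0],[1,-5.8,0,-0.7,0],[1,-4,0,-0.6,0],[1,0,0,0,0],[1,0,0,0,0]]]'; python3 - <<'E'
from h import *
f=grab_frame("side");save(f,"side10.png")
w=grab_frame("wrist");save(w,"wrist10.png")
w=grab_frame("scene");save(w,"scene10.png")
p,M,s=tool();print(p,M.round(3),s["contact_force"],s["joint_pos"].round(2))
E
```

```text
time: 11.2
tool_pos: [0.4452, -0.0358, 0.255]
tool_rot: [0.5, -0.5, 0.5, -0.5]
contact_force: [0.9, 0.2, -0.2]
gripper_width: 1.001
time: 12.08
tool_pos: [0.4112, 0.2342, 0.2544]
tool_rot: [-0.5, 0.501, -0.5, 0.5]
contact_force: [0.2, 0.6, -0.3]
gripper_width: 0.996
[0.41161449 0.23348309 0.25463271] [[-0.001 -0.     1.   ]
 [-1.    -0.    -0.001]
 [ 0.    -1.    -0.   ]] [0.3394509  0.11200773 0.14678464] [ 0.36 -0.35  1.88  0.    1.6   0.36]
```

View pics/side10.png

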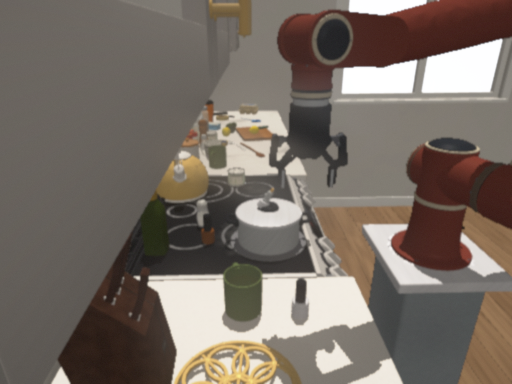

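View pics/wrist10.png

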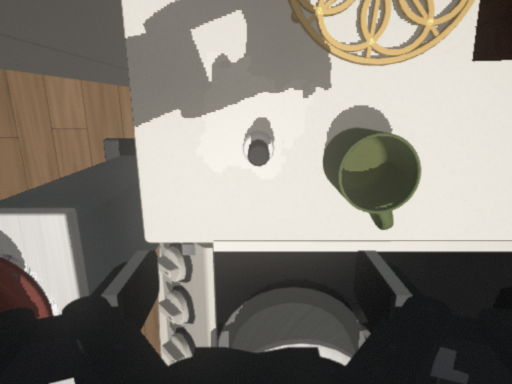

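View pics/scene10.png

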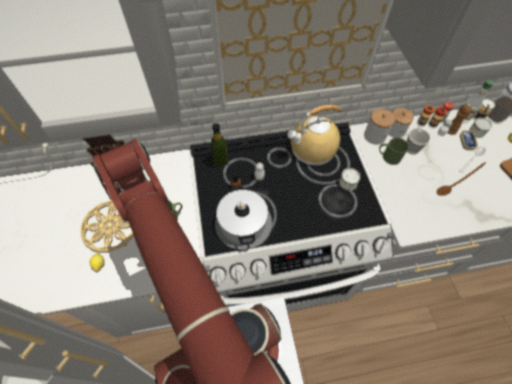

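```bash
python3 - <<'E'
from h import *
f=grab_frame("side");w=grab_frame("wrist");g=grab_frame("scene")
save(w,"wrist10b.png",(200,90,440,270),3);save(f,"side10b.png",(200,180,330,330),4);save(g,"scene10b.png",(190,160,290,260),5)
print("coupler top",onz(w,258,153,.0845),"two-view",tri([ray(w,258,153),ray(f,210+548/6,250+178/6)]))
print("edge",onz(w,260,241,-.0055),onz(w,260,250,0))
print("mug rim L",onz(w,340,180,.09),"mug handle",onz(w,383,228,.06))
print("front edge of counter",onz(w,140,150,-.0055))
E
```

```text
coupler top [0.41380957 0.25293008 0.0845    ] two-view [0.41361372 0.25376407 0.0901641 ]
edge [ 0.41715859  0.11545836 -0.0055    ] [0.41711356 0.10412723 0.        ]
mug rim L [0.49964662 0.22527758 0.09      ] mug handle [0.56252845 0.16002687 0.06      ]
front edge of counter [ 0.2597009   0.24440176 -0.0055    ]
```

View pics/wrist10b.png

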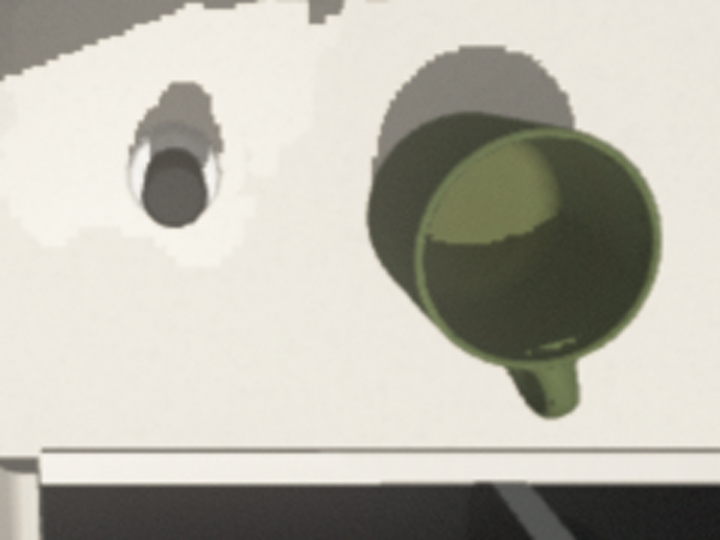

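View pics/side10b.png

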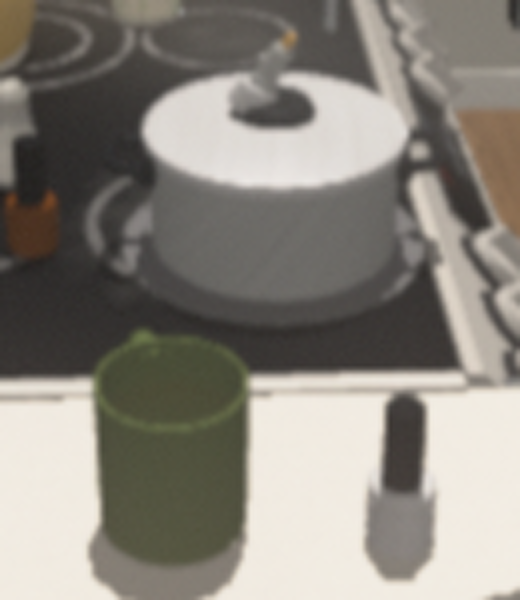

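View pics/scene10b.png

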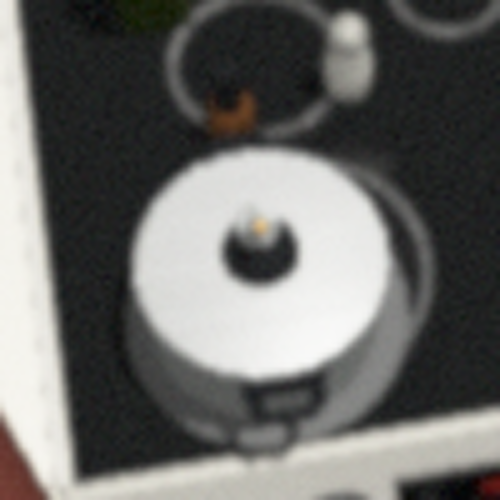

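```bash
python3 - <<'E'
from h import *
w=grab_frame("wrist");p,M,s=tool()
def ony(f,u,v,y):
    o,d=ray(f,u,v);return o+d*(y-o[1])/d[1]
for h in(.011,.0): print(h,ony(w,256,237.5,p[1]+h)-p)   # shut tip near edge
for h in(.011,.0): print("open",ony(w,157,250,p[1]+h)-p,ony(w,357,250,p[1]+h)-p)
a=onz(w,245,237.5,p[2]+.035);
print((w["pose"][:3,3]-p))
E
```

```text
0.011 [8.17081882e-05 1.10000000e-02 3.64966188e-02]
0.0 [6.80988994e-05 0.00000000e+00 1.01303163e-02]
open [-0.04007359  0.011       0.04942885] [0.04097524 0.011      0.04968985]
open [-0.04788369  0.          0.02557345] [0.04890145 0.         0.02588513]
[1.51801908e-04 6.76547552e-02 1.72294475e-01]
```

```bash
python3 -m crank '[[[1,-2,0,0.2,0],[1,0,5,0,0],[1,0,6,0,0],[1,0,6,0,0],[1,0,5,0,0],[1,0,3,0,0],[1,0,0,0,0]]]'; python3 - <<'E'
from h import *
f=grab_frame("side");save(f,"side11.png",(250,200,350,330),5)
w=grab_frame("wrist");save(w,"wrist11.png")
p,M,s=tool();print(p,s["contact_force"])
E
```

```text
time: 13.3
tool_pos: [0.411, 0.2531, 0.002]
tool_rot: [-0.498, 0.502, -0.501, 0.499]
contact_force: [-0.5, -0.7, 0.3]
gripper_width: 1.002
[0.41423182 0.25455234 0.00580337] [0.04173762 1.1557805  0.46937795]
```

View pics/side11.png

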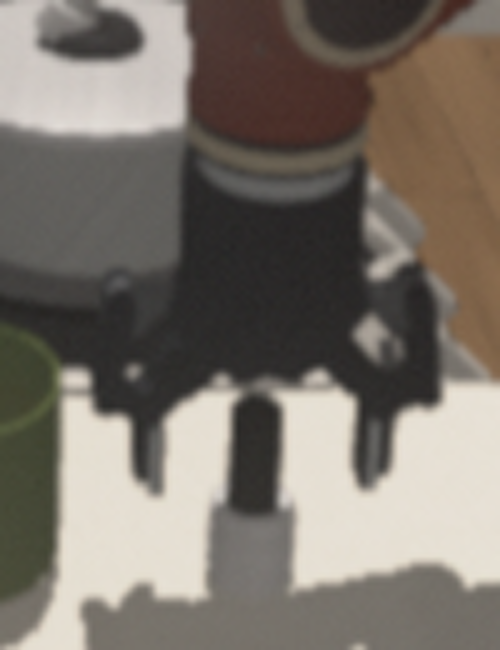

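View pics/wrist11.png

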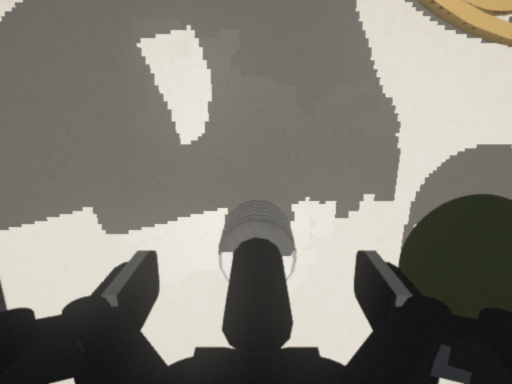

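```bash
python3 - <<'E'
from h import *
f=grab_frame("side")
for q in [(0.4552,.2545,.0553),(.373,.2545,.0553),(.414,.2545,.0345),(.414,.274,.0345),(.414,.2545,.0845),(.414,.2745,-.0055)]:
    u=proj(f,q); print(q,u,(u-[250,200])*5)
E
```

```text
(0.4552, 0.2545, 0.0553) [281.51178577 293.45114847] [157.55892885 467.25574237]
(0.373, 0.2545, 0.0553) [319.13614158 292.73287009] [345.68070789 463.66435045]
(0.414, 0.2545, 0.0345) [299.95810028 300.7641366 ] [249.7905014 503.820683 ]
(0.414, 0.274, 0.0345) [301.2419883  306.77933089] [256.20994148 533.89665443]
(0.414, 0.2545, 0.0845) [301.00337765 282.04884105] [255.01688824 410.24420525]
(0.414, 0.2745, -0.0055) [300.43128164 321.47205367] [252.15640821 607.36026835]
```

```bash
python3 -m crank '[[[-1,0,0,0,0],[-1,0,0,0,0],[-1,0,0,0,0],[-1,0,0,0,0],[-1,0,0,0,0]]]'; python3 - <<'E'
from h import *
f=grab_frame("side");save(f,"side12.png",(250,200,350,330),5)
w=grab_frame("wrist");save(w,"wrist12.png")
p,M,s=tool();print(p,s["contact_force"],s["gripper_width"])
E
```

```text
time: 14.08
tool_pos: [0.4137, 0.2546, 0.0052]
tool_rot: [0.5, -0.5, 0.5, -0.5]
contact_force: [-1.1, 0.2, 2.8]
gripper_width: 0.269
[0.41371098 0.25457588 0.00521347] [-1.11981052 -0.01739016  4.26592901] 0.2648787835043981
```

View pics/side12.png

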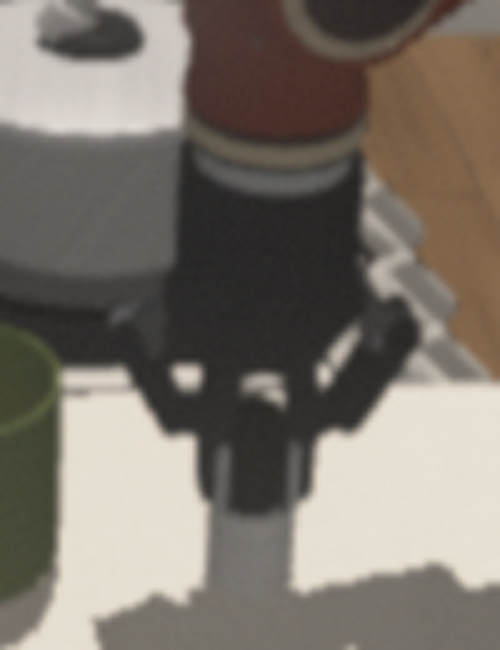

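View pics/wrist12.png

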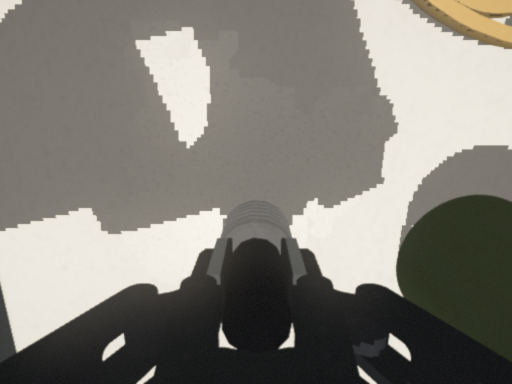

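```bash
python3 -m crank '[[[-1,0,-0.5,0,0],[-1,2,0,0,0],[-1,3,0,0,0],[-1,3,0,0,0],[-1,2,0,0,0],[-1,0.5,0,0,0],[-1,0,0,0,0],[-1,0,0,0,0]]]'; python3 - <<'E'
from h import *
f=grab_frame("side");save(f,"side13.png",(250,180,350,310),5)
w=grab_frame("wrist");save(w,"wrist13.png")
p,M,s=tool();print(p,s["contact_force"],s["gripper_width"])
E
```

```text
time: 15.18
tool_pos: [0.4134, 0.15, 0.0097]
tool_rot: [0.5, -0.5, 0.5, -0.5]
contact_force: [0.2, -0.4, -2.0]
gripper_width: 0.267
[0.41342704 0.14997466 0.00969917] [-0.07749299 -0.41920946 -1.56826001] 0.26923053639810224
```

View pics/side13.png

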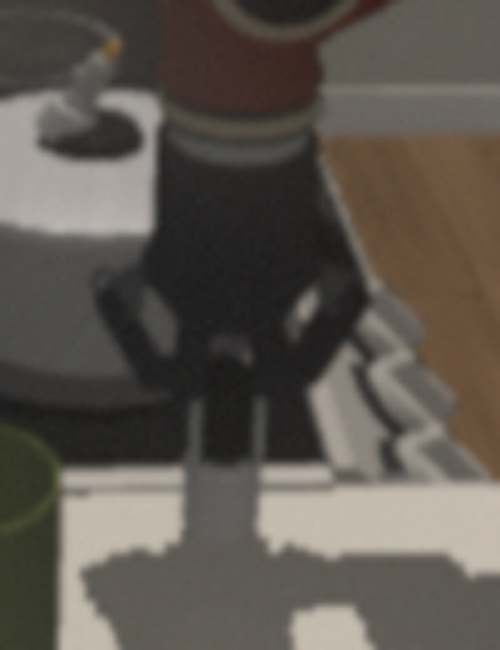

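View pics/wrist13.png

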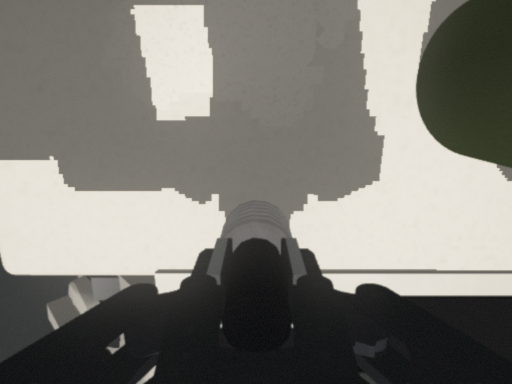

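```bash
python3 -m crank '[[[-1,0,0.35,0,0],[-1,0.5,0,0,0],[-1,0.5,0,0,0],[-1,0.5,0,0,0],[-1,0.5,-0.05,0,0],[-1,0.5,-0.05,0,0]]]'; python3 - <<'E'
from h import *
f=grab_frame("side");save(f,"side14.png",(250,180,350,310),5)
w=grab_frame("wrist");save(w,"wrist14.png")
p,M,s=tool();print(p,s["contact_force"],s["gripper_width"])
E
```

```text
time: 16.02
tool_pos: [0.4141, 0.1275, 0.0083]
tool_rot: [0.502, -0.497, 0.502, -0.498]
contact_force: [-0.9, 15.8, -0.2]
gripper_width: 0.267
[0.41415838 0.12664607 0.00818735] [-0.64721245  8.88608132  0.97566457] 0.2646351019609088
```

View pics/side14.png

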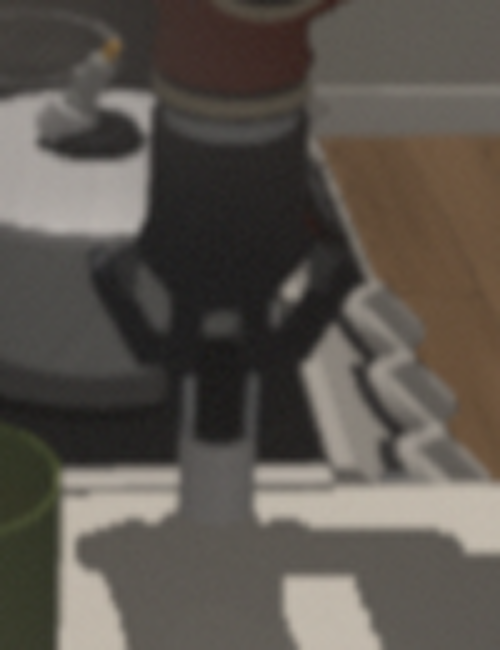

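View pics/wrist14.png

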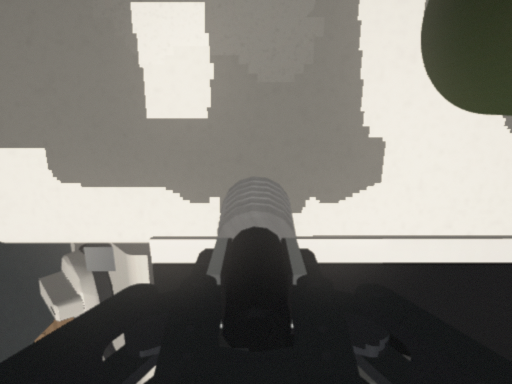

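```bash
python3 -m crank '[[[-1,0.5,0,0,0],[-1,0.5,0,0,0],[-1,0.5,0,0,0],[-1,0.5,0.05,0,0],[-1,0.5,0.05,0,0],[-1,0,0,0,0]]]'; python3 - <<'E'
from h import *
f=grab_frame("side");save(f,"side15.png",(250,180,350,310),5)
w=grab_frame("wrist");save(w,"wrist15.png")
p,M,s=tool();print(p,s["contact_force"],s["gripper_width"])
E
```

```text
time: 16.88
tool_pos: [0.4143, 0.1011, 0.007]
tool_rot: [0.502, -0.498, 0.501, -0.499]
contact_force: [-0.1, 7.4, 0.8]
gripper_width: 0.265
[0.41427434 0.10115273 0.00709873] [0.02743933 7.1254951  0.78322699] 0.2687686154818554
```

View pics/side15.png

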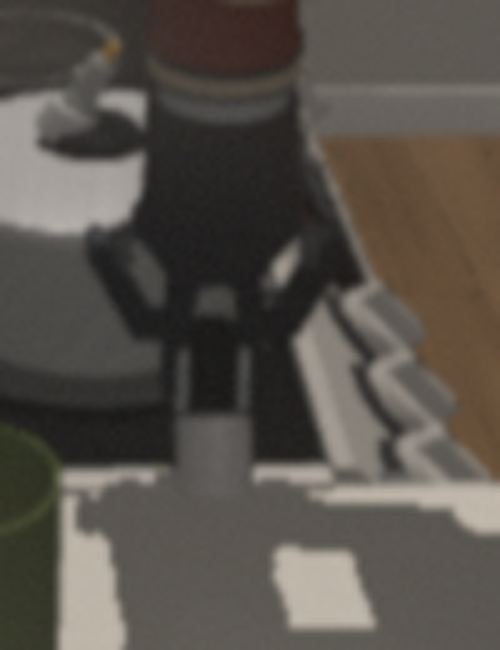

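View pics/wrist15.png

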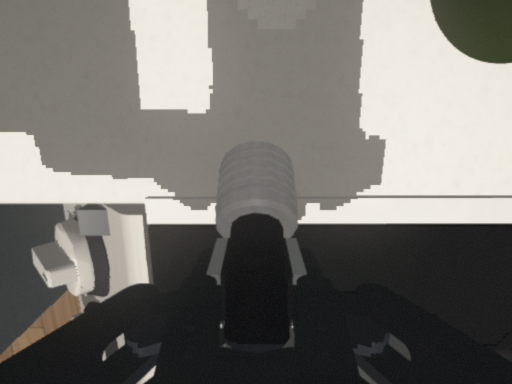

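```bash
python3 -m crank '[[[-1,-0.3,-2,0,0],[-1,0,-5,0,0],[-1,0,-5,0,10],[-1,0,-3,0,10],[-1,0,0,0,10],[-1,0,0,0,10],[-1,0,0,0,10],[-1,0,0,0,10]]]';python3 -m crank '[[[-1,0,0,0,10],[-1,0,0,0,10],[-1,0,0,0,10],[-1,0,0,0,0],[-1,0,0,0,0]]]'; python3 - <<'E'
from h import *
f=grab_frame("side");save(f,"side16.png",(210,110,350,250),5)
w=grab_frame("wrist");save(w,"wrist16.png")
p,M,s=tool();print(p,M.round(3),s["contact_force"],s["gripper_width"],s["joint_pos"].round(2))
E
```

```text
time: 17.98
tool_pos: [0.4134, 0.102, 0.1561]
tool_rot: [-0.181, 0.181, -0.683, 0.684]
contact_force: [-0.1, 0.3, -0.7]
gripper_width: 0.266
time: 18.6
tool_pos: [0.4134, 0.1022, 0.1562]
tool_rot: [-0.001, 0.001, -0.707, 0.707]
contact_force: [0.0, -0.7, -0.3]
gripper_width: 0.266
[0.41347021 0.1022918  0.15618484] [[-1.    -0.     0.002]
 [-0.002 -0.    -1.   ]
 [ 0.    -1.     0.   ]] [-0.62748007  0.72514262 -1.26290807] 0.264917191928818 [ 0.07 -0.43  2.11 -0.    1.46  1.64]
```

View pics/side16.png

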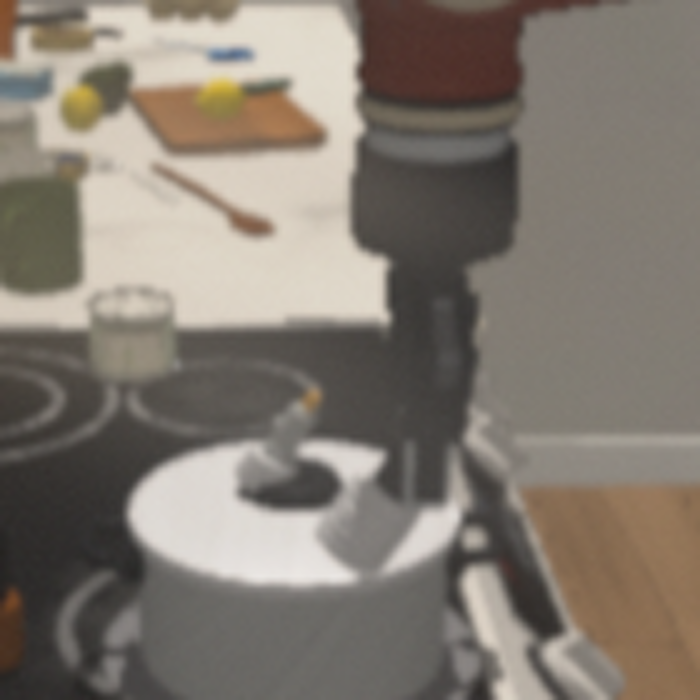

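View pics/wrist16.png

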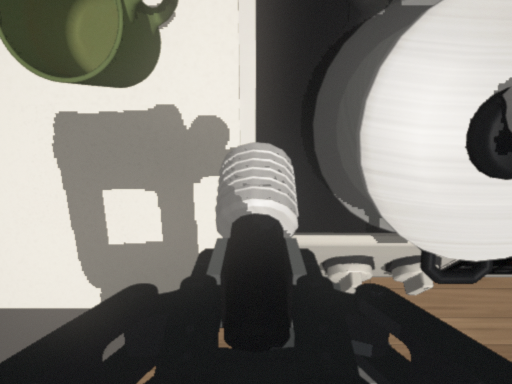

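```bash
cat >> h.py <<'E'
def ony(f,u,v,y):
    o,d=ray(f,u,v);return o+d*(y-o[1])/d[1]
E
python3 - <<'E'
from h import *
f=grab_frame("side");save(f,"side16b.png",(265,195,305,235),18);g=grab_frame("scene");save(g,"scene16b.png",(150,150,310,270),5)
save(f,"side16c.png",(225,180,325,250),8)
E
```

```text
(no output)
```

View pics/side16b.png

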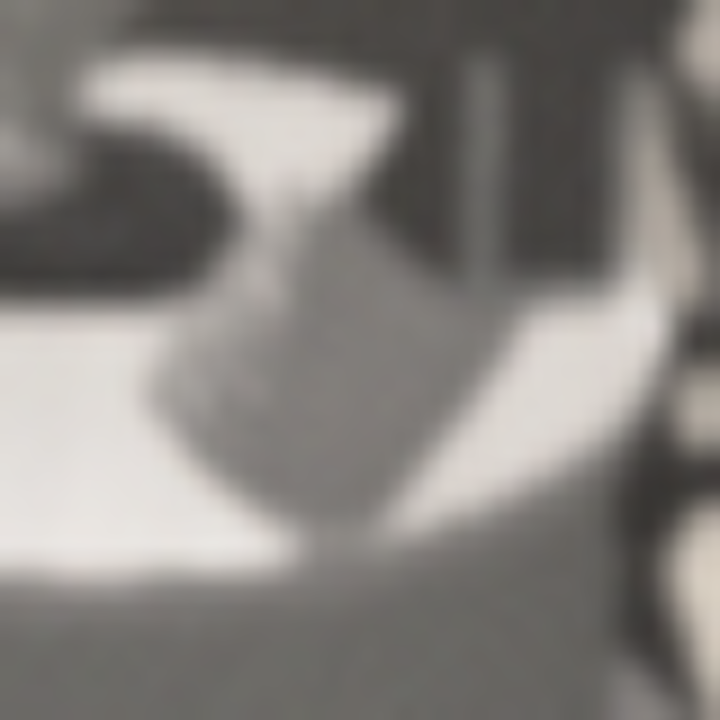

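View pics/side16c.png

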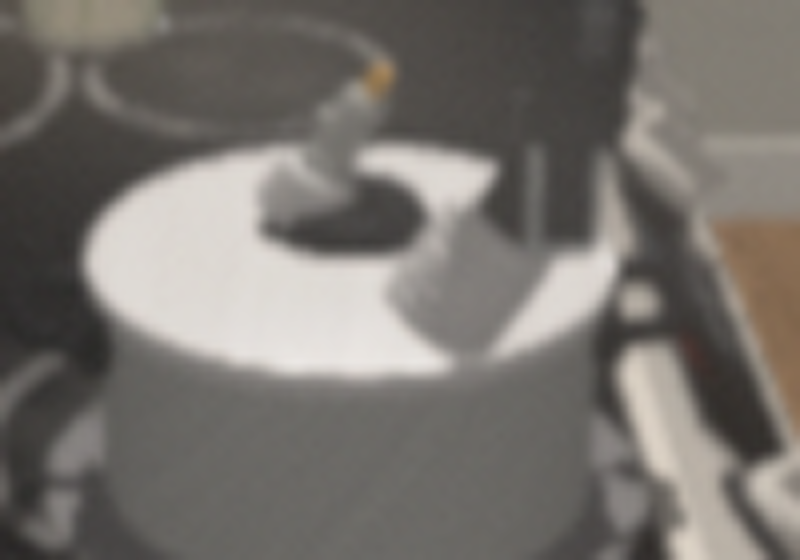

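View pics/scene16b.png

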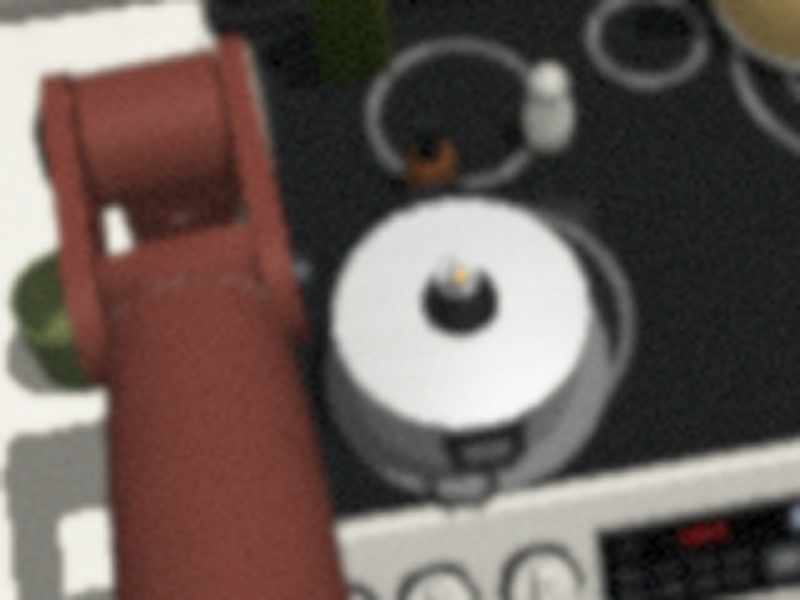

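```bash
python3 - <<'E'
from h import *
f=grab_frame("side");p,M,s=tool()
c=lambda a,b:(265+a/18,195+b/18)
def ang(a,b,y):
    P=ony(f,*c(*a),y);Q=ony(f,*c(*b),y);d=P-Q;return np.degrees(np.arctan2(-d[0],d[2])),np.linalg.norm(d),P,Q
print(ang((510,320),(385,535),.102)); print(ang((240,235),(150,380),.102))
# expected silhouette for tilt th at grasp
for th in (26,28,30,32):
    a=np.array([-np.sin(np.radians(th)),0,np.cos(np.radians(th))]);b=np.array([a[2],0,-a[0]])
    G=p+[0,0,.058]
    for s1 in(-1,1):
        for h in(-68,-28):
            u=proj(f,G+a*h/1e3+b*s1*.0197);print(th,s1,h,((u-[265,195])*18).round(0))
n=lambda a,b:(225+a/8,180+b/8)
g=grab_frame("scene")
T=tri([ray(f,*n(383,72)),ray(g,150+461/5,150+277/5)]);print("plunger tip",T)
# collar/base: 
print("post dir: tip vs base of collar on boss", ony(f,*n(383,72),T[1]),ony(f,*n(310,190),T[1]))
print("handle front",onz(g,150+467/5,150+490/5,.076), "boss c",onz(g,150+459/5,150+300/5,.123),"lid", onz(g,150+461/5,150+313/5,.1))
E
```

```text
(np.float64(26.10860515127786), np.float64(0.03625401092835886), array([0.41483615, 0.102     , 0.17509335]), array([0.4307906 , 0.102     , 0.14253864]))
(np.float64(28.59703339693368), np.float64(0.02456814668869916), array([0.4517074 , 0.102     , 0.18842994]), array([0.46346686, 0.102     , 0.16685892]))
26 -1 -68 [424. 523.]
26 -1 -28 [562. 285.]
26 1 -68 [168. 415.]
26 1 -28 [303. 173.]
28 -1 -68 [406. 521.]
28 -1 -28 [553. 286.]
28 1 -68 [155. 404.]
28 1 -28 [299. 166.]
30 -1 -68 [389. 517.]
30 -1 -28 [544. 287.]
30 1 -68 [142. 393.]
30 1 -28 [296. 159.]
32 -1 -68 [371. 514.]
32 -1 -28 [535. 288.]
32 1 -68 [130. 381.]
32 1 -28 [292. 151.]
plunger tip [ 0.45148112 -0.0655142   0.16852842]
post dir: tip vs base of collar on boss [ 0.45231923 -0.0655142   0.16910274] [ 0.47818746 -0.0655142   0.12303741]
handle front [ 0.32544196 -0.04560737  0.076     ] boss c [ 0.45647493 -0.06325065  0.123     ] lid [ 0.45749626 -0.06418749  0.1       ]
```

```bash
python3 -m crank '[[[-1,0,-5,0,0],[-1,0,-4.5,0,0],[-1,1,0,4,0],[-1,1,0,4.7,0],[-1,1,0,4,0],[-1,0.3,0,4,0],[-1,0,0,0,0],[-1,0,0,0,0]]]'; python3 - <<'E'
from h import *
f=grab_frame("side");save(f,"side17.png",(210,70,350,250),4)
w=grab_frame("wrist");save(w,"wrist17.png")
p,M,s=tool();print(p,s["contact_force"],s["gripper_width"])
E
```

```text
time: 19.9
tool_pos: [0.3807, -0.0643, 0.2512]
tool_rot: [0.0, -0.0, 0.707, -0.707]
contact_force: [-0.3, 0.5, -0.8]
gripper_width: 0.266
[ 0.38077534 -0.06377888  0.25119068] [-0.61214683  0.49883285 -0.79550297] 0.2659031187199074
```

View pics/wrist17.png

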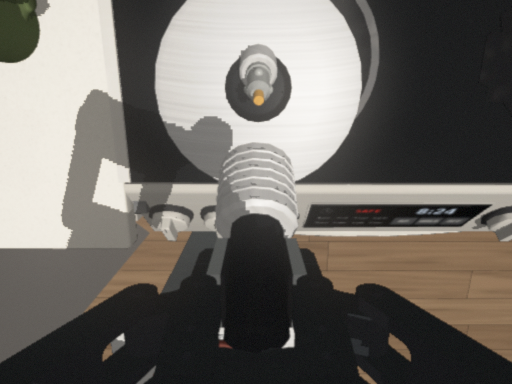

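View pics/side17.png

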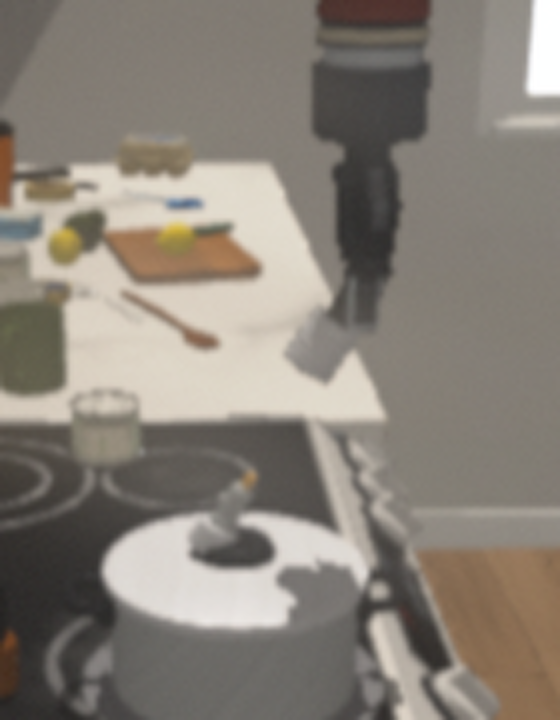

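```bash
python3 - <<'E'
from h import *
f=grab_frame("side");w=grab_frame("wrist");p,M,s=tool()
save(w,"wrist17b.png",(200,30,320,110),6);save(f,"side17b.png",(250,180,290,215),18)
save(f,"side17c.png",(270,130,320,180),14)
print("lid center L/R",onz(w,155,82,.1),onz(w,362,82,.1), "boss L/R",onz(w,226,86,.1245),onz(w,291,86,.1245),"boss bottom",onz(w,258,121,.1245))
E
```

```text
lid center L/R [0.4699873  0.02943987 0.1       ] [ 0.4704349  -0.16271645  0.1       ] boss L/R [ 0.46534832 -0.03854322  0.1245    ] [ 0.46547891 -0.094487    0.1245    ] boss bottom [ 0.43604323 -0.06619929  0.1245    ]
```

View pics/wrist17b.png

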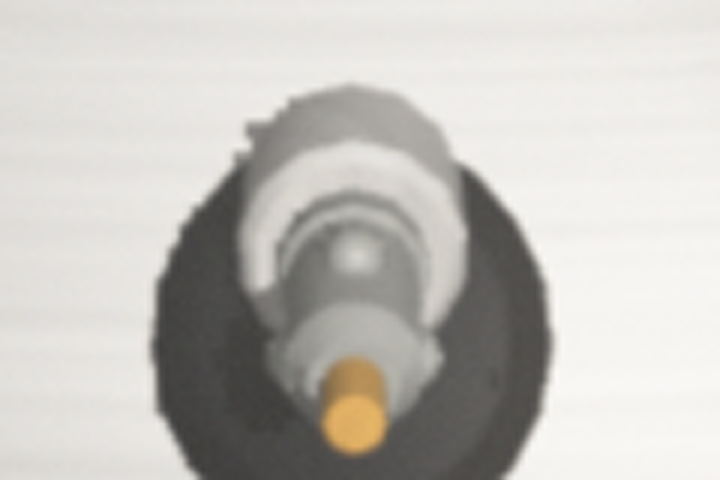

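View pics/side17b.png

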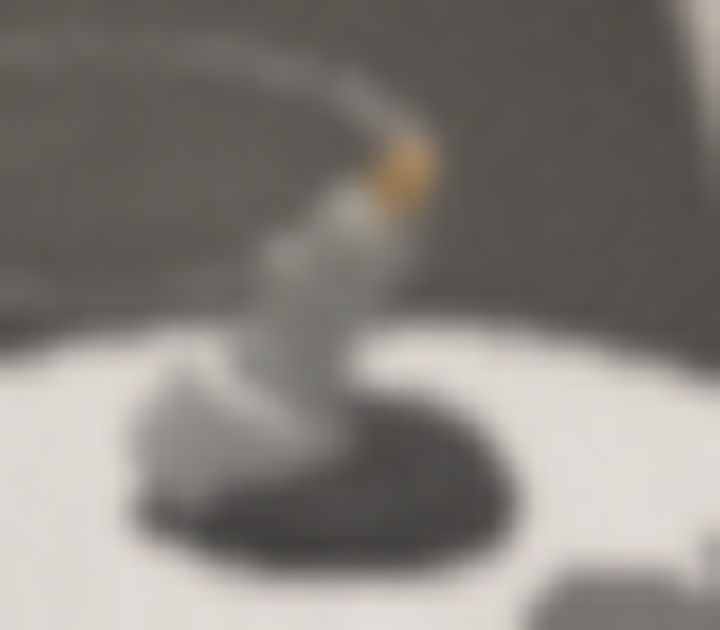

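View pics/side17c.png

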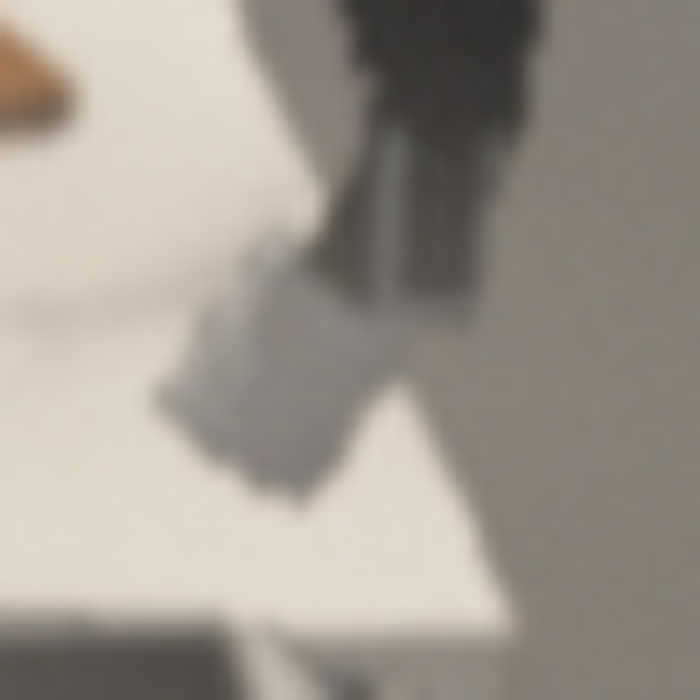

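```bash
python3 - <<'E'
from h import *
f=grab_frame("side");w=grab_frame("wrist");p,M,s=tool()
tip=tri([ray(w,259.2,100.5),ray(f,250+412/18,180+155/18)]);print("tip tri",tip,"at z .1726",onz(w,259.2,100.5,.1726))
col=onz(w,258.8,67.5,.1345);print("collar",col)
# side edges of post: cylinder base at collar
print("collar tri",tri([ray(w,258.8,67.5),ray(f,250+268/18,180+405/18)]))
# coupler silhouette in side17c
c=lambda a,b:(270+a/14,130+b/14)
G=p+[0,0,.058]
for th in (26,28,30,32,34):
    a=np.array([-np.sin(np.radians(th)),0,np.cos(np.radians(th))]);b=np.array([a[2],0,-a[0]])
    print(th,[((proj(f,G+a*h/1e3+b*k*.0197)-[270,130])*14).round(0).tolist() for k in(-1,1) for h in(-68,-28)])
E
```

```text
tip tri [ 0.45254059 -0.06688043  0.16975875] at z .1726 [ 0.45285544 -0.06688625  0.1726    ]
collar [ 0.47927084 -0.06675586  0.1345    ]
collar tri [ 0.47743638 -0.06653903  0.12690201]
26 [[345.0, 498.0], [441.0, 323.0], [169.0, 417.0], [264.0, 240.0]]
28 [[333.0, 496.0], [435.0, 324.0], [160.0, 409.0], [261.0, 235.0]]
30 [[321.0, 494.0], [429.0, 325.0], [152.0, 401.0], [259.0, 229.0]]
32 [[309.0, 491.0], [423.0, 325.0], [144.0, 392.0], [256.0, 224.0]]
34 [[297.0, 488.0], [417.0, 326.0], [136.0, 383.0], [254.0, 219.0]]
```

```bash
python3 - <<'E'
from h import *
w=grab_frame("wrist");p,M,s=tool();f=grab_frame("side")
save(w,"wrist18.png",(200,130,320,270),5)
for off in(.055,.058,.061):
  for h in (66,68,70):
   for th in (28,30,32):
    a=np.array([-np.sin(np.radians(th)),0,np.cos(np.radians(th))]);b=np.array([a[2],0,-a[0]]);G=p+[0,0,off]
    m=G-a*h/1e3
    print(off,h,th,"far mouth",((proj(w,m+b*.0197)-[200,130])*5).round(0),"skirt top near",((proj(w,m+a*.04+b*.0197)-[200,130])*5).round(0), "side L,B",((proj(f,m+b*.0197)-[270,130])*14).round(0),((proj(f,m-b*.0197)-[270,130])*14).round(0))
E
```

```text
0.055 66 28 far mouth [273.  87.] skirt top near [270. 367.] side L,B [165. 415.] [337. 502.]
0.055 66 30 far mouth [273.  73.] skirt top near [270. 366.] side L,B [157. 407.] [325. 499.]
0.055 66 32 far mouth [272.  58.] skirt top near [270. 365.] side L,B [149. 398.] [314. 497.]
0.055 68 28 far mouth [273.  76.] skirt top near [270. 351.] side L,B [160. 424.] [332. 510.]
0.055 68 30 far mouth [273.  61.] skirt top near [270. 348.] side L,B [151. 415.] [320. 508.]
0.055 68 32 far mouth [273.  45.] skirt top near [270. 346.] side L,B [143. 407.] [308. 505.]
0.055 70 28 far mouth [273.  65.] skirt top near [271. 334.] side L,B [155. 432.] [327. 519.]
0.055 70 30 far mouth [273.  49.] skirt top near [270. 331.] side L,B [146. 424.] [315. 516.]
0.055 70 32 far mouth [273.  33.] skirt top near [270. 328.] side L,B [138. 415.] [303. 513.]
0.058 66 28 far mouth [272.  91.] skirt top near [270. 378.] side L,B [165. 400.] [338. 487.]
0.058 66 30 far mouth [272.  76.] skirt top near [270. 376.] side L,B [157. 392.] [326. 485.]
0.058 66 32 far mouth [272.  61.] skirt top near [270. 375.] side 
[... 737 characters left out ...]
70. 388.] side L,B [157. 378.] [327. 471.]
0.061 66 32 far mouth [272.  65.] skirt top near [270. 387.] side L,B [149. 369.] [315. 468.]
0.061 68 28 far mouth [272.  83.] skirt top near [270. 371.] side L,B [161. 395.] [333. 481.]
0.061 68 30 far mouth [272.  67.] skirt top near [270. 369.] side L,B [152. 386.] [321. 479.]
0.061 68 32 far mouth [272.  52.] skirt top near [270. 367.] side L,B [144. 377.] [309. 476.]
0.061 70 28 far mouth [272.  71.] skirt top near [270. 354.] side L,B [156. 403.] [328. 490.]
0.061 70 30 far mouth [272.  55.] skirt top near [270. 351.] side L,B [147. 395.] [316. 487.]
0.061 70 32 far mouth [272.  39.] skirt top near [270. 348.] side L,B [138. 386.] [304. 484.]
```

View pics/wrist18.png

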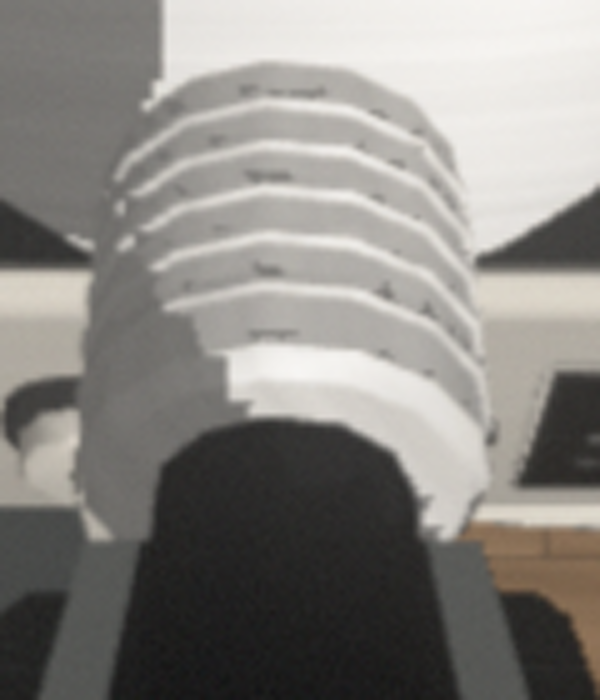

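```bash
python3 -m crank '[[[-1,-0.5,1.5,0.1,0],[-1,-0.5,1.5,0.1,0],[-1,-1.1,1.9,0,0],[-1,-1.1,2,0,0],[-1,0,0,0,0],[-1,0,0,0,0]]]'; python3 - <<'E'
from h import *
f=grab_frame("side");save(f,"side19.png",(245,145,305,215),10)
w=grab_frame("wrist");save(w,"wrist19.png")
g=grab_frame("scene");save(g,"scene19.png",(190,160,290,260),5)
p,M,s=tool();print(p,s["contact_force"],s["gripper_width"])
E
```

```text
time: 21.05
tool_pos: [0.4125, -0.0666, 0.1821]
tool_rot: [0.0, -0.0, 0.707, -0.707]
contact_force: [-0.9, -0.3, -1.1]
gripper_width: 0.26
[ 0.4129827  -0.06678767  0.18319332] [-0.35171872 -0.51829906 -1.52103658] 0.26451331279197615
```

View pics/wrist19.png

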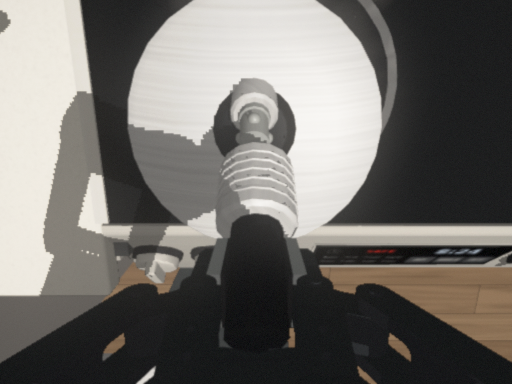

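View pics/side19.png

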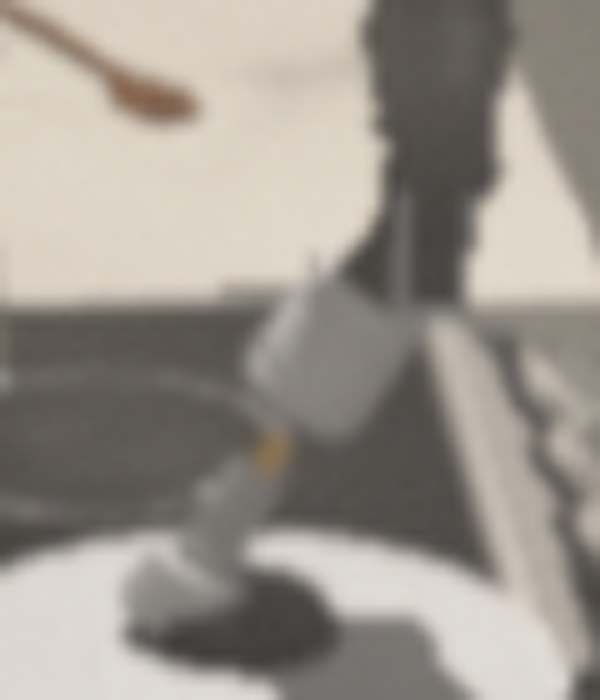

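View pics/scene19.png

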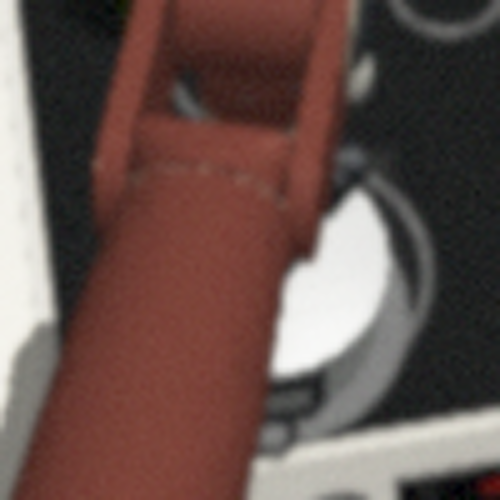

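```bash
python3 - <<'E'
from h import *
f=grab_frame("side")
gr=cv2.cvtColor(f["frame"],cv2.COLOR_RGB2GRAY).astype(float); gr=cv2.GaussianBlur(gr,(3,3),0.6)
# rows through skirt: list the profile
for v in range(172,190): print(v,gr[v,266:290].astype(int))
E
```

```text
172 [209 205 202 202 202 203 204 204 197 178 160 146 132 111  89  75  73  81
  92  90  78  72  72  74]
173 [196 184 177 175 175 176 179 183 183 167 146 133 126 116 102  87  79  84
  95  93  81  75  74  78]
174 [169 155 147 145 143 146 155 165 170 156 137 129 127 125 117 104  93  93
 101 100  91  86  86  90]
175 [132 124 121 119 120 131 148 161 162 147 132 127 128 128 126 120 111 108
 111 109 106 106 111 114]
176 [ 99  97  96  98 105 126 150 161 156 141 130 127 128 129 130 128 124 121
 120 118 118 125 139 146]
177 [ 85  85  86  92 108 133 153 159 152 138 131 129 130 130 130 129 128 127
 124 121 122 136 158 169]
178 [ 84  83  87 100 121 141 154 156 149 137 131 131 130 130 129 128 127 126
 124 120 120 135 162 178]
179 [ 84  85  93 112 134 146 151 150 143 135 131 131 131 130 129 128 126 125
 121 114 110 126 157 178]
180 [ 85  87  99 123 143 148 146 143 137 132 131 132 131 130 128 128 126 122
 115 103  97 114 147 174]
181 [ 86  88 100 123 142 146 143 138 134 131 131 132 131 129 128 127 124 117
 106  92  87 104 136 167]
182 [ 93  91  97 114 132 139 140 138 134 132 132 131 130 129 128 125 120 111
  96  84  81  95 125 159]
183 [101  98  98 107 119 127 132 136 135 133 131 130 129 128 127 124 115 102
  87  79  79  89 116 151]
184 [102 101 104 109 113 117 122 129 132 131 130 129 128 127 124 118 106  92
  81  77  78  85 107 141]
185 [ 94  96 102 111 115 115 117 122 126 128 128 128 127 124 119 109  96  85
  79  77  77  82  99 130]
186 [ 89  90  93 103 112 116 117 117 116 120 124 125 124 120 112  98  86  81
  79  78  77  80  92 120]
187 [ 88  87  88  93 102 113 119 115 107 108 112 116 117 113 102  90  81  79
  79  78  78  79  87 110]
188 [ 89  88  88  89  96 108 117 113 101  95  96 101 103  99  91  84  80  79
  78  78  78  78  83 102]
189 [ 90  91  92  93  98 109 114 110  97  88  87  88  89  87  83  81  80  79
  79  78  78  78  81  94]
```

```bash
python3 - <<'E'
from h import *
f=grab_frame("side");p,M,s=tool()
gr=cv2.cvtColor(f["frame"],cv2.COLOR_RGB2GRAY).astype(int)
N=np.array([.4747,-.0668,.1335])
for th in(28,30,32,34,36):
    a=np.array([-np.sin(np.radians(th)),0,np.cos(np.radians(th))]);b=np.array([a[2],0,-a[0]])
    u=proj(f,N);v=proj(f,N+.044*a);m=p+[0,-.001,.058]-a*.0685
    e0=proj(f,m-b*.0197);e1=proj(f,m+a*.04-b*.0197)
    print(th,"nip",u.round(1),v.round(1),((v-u)[0]/(u-v)[1]).round(3),"coup R edge",e0.round(1),e1.round(1),((e1-e0)[0]/(e0-e1)[1]).round(3))
for v in range(190,206): print(v,gr[v,258:282])
E
```

```text
28 nip [264.9 200.3] [272.3 187.8] 0.585 coup R edge [281.4 187.9] [288.3 176.2] 0.596
30 nip [264.9 200.3] [272.7 188. ] 0.635 coup R edge [280.6 187.7] [287.9 176.3] 0.643
32 nip [264.9 200.3] [273.2 188.3] 0.686 coup R edge [279.7 187.5] [287.5 176.3] 0.692
34 nip [264.9 200.3] [273.6 188.5] 0.739 coup R edge [278.9 187.3] [287.1 176.3] 0.744
36 nip [264.9 200.3] [274.1 188.8] 0.795 coup R edge [278.1 187. ] [286.6 176.3] 0.798
190 [ 95  95  94  95  94  94  93  92  93  97 105 103 105 114 116 110  93  85
  84  82  83  82  83  82]
191 [ 92  93  93  92  94  93  93  93  96 110 121 116 113 117 114 102  90  82
  83  82  81  81  80  81]
192 [ 90  90  90  92  91  93  96 103 110 122 126 120 116 117 110  97  88  84
  82  82  82  81  82  79]
193 [ 88  87  89  90  93  94 106 126 129 128 123 118 116 115 107  93  86  85
  82  82  81  82  81  81]
194 [ 88  88  91  94  96  99 113 132 135 126 119 117 115 112 105  92  83  82
  83  82  81  81  81  80]
195 [ 90  97 100 102 101 101 110 122 125 122 118 116 114 108  97  84  82  82
  82  80  81  82  80  80]
196 [ 93  96 100 100 100 101 112 118 119 116 11
[... 282 characters left out ...]
 171 143 134 126 118 116 120 146 180 197 205 207 207 205
 202 193 190 185 176 170]
200 [203 189 183 189 180 146 130 127 119 114 123 151 182 202 208 208 212 214
 214 213 211 212 209 208]
201 [194 171 163 171 178 163 149 131 121 113 114 128 146 163 170 176 192 207
 214 216 216 216 217 216]
202 [175 156 148 151 161 165 162 148 129 116 108 101  99 105 111 123 147 172
 194 209 216 218 217 219]
203 [158 146 140 139 140 147 152 152 140 127 113  95  79  76  78  82  98 121
 156 191 212 216 218 219]
204 [150 142 136 134 134 133 136 138 135 127 112  92  74  70  72  72  74  84
 111 159 201 216 216 219]
205 [148 137 133 130 129 125 124 123 116 108  95  83  72  69  69  69  69  71
  83 123 176 203 210 211]
```

```bash
python3 -m crank '[[[-1,0.2,0,-0.1,0],[-1,-0.25,0.43,0,0],[-1,-0.25,0.43,0,0],[-1,-0.25,0.43,0,0],[-1,-0.25,0.43,0,0],[-1,0,0,0,0]]]'; python3 - <<'E'
from h import *
f=grab_frame("side");save(f,"side20.png",(245,145,305,215),10)
w=grab_frame("wrist");save(w,"wrist20.png",(180,60,340,220),4)
p,M,s=tool();print(p,s["contact_force"],s["gripper_width"])
E
```

```text
time: 22.05
tool_pos: [0.4205, -0.0655, 0.1643]
tool_rot: [-0.0, -0.001, 0.707, -0.707]
contact_force: [0.5, -0.0, -1.3]
gripper_width: 0.264
[ 0.42064774 -0.06557671  0.1649528 ] [-0.60956785  0.24745036 -1.73521909] 0.2649937083105152
```

View pics/wrist20.png

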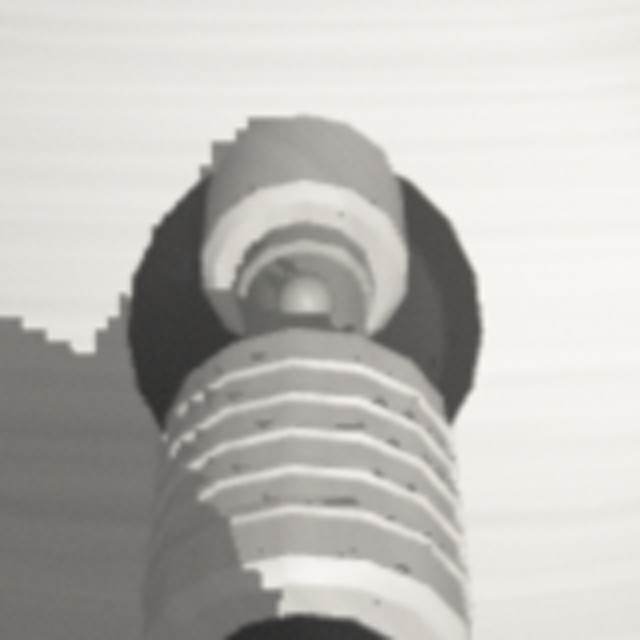

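View pics/side20.png

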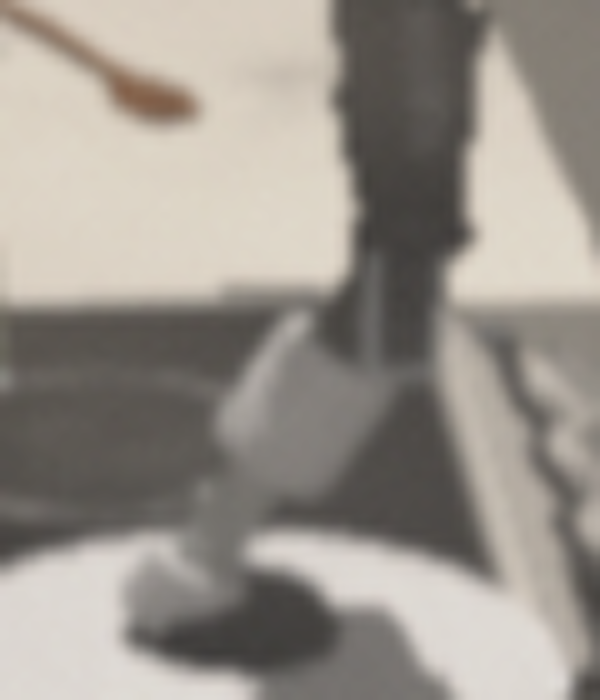

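```bash
python3 -m crank '[[[-1,-0.2,0.35,0,0],[-1,-0.2,0.35,0,0],[-1,-0.1,0.17,0,0],[-1,0,0,0,0]]]'; python3 - <<'E'
from h import *
f=grab_frame("side");save(f,"side21.png",(245,145,305,215),10)
w=grab_frame("wrist");save(w,"wrist21.png",(180,60,340,220),4)
p,M,s=tool();print(p,s["contact_force"],s["ft_torque"],s["gripper_width"])
E
```

```text
time: 22.65
tool_pos: [0.4256, -0.0655, 0.156]
tool_rot: [0.0, -0.001, 0.707, -0.707]
contact_force: [0.5, 0.0, -1.2]
gripper_width: 0.264
[ 0.42566698 -0.06558384  0.15634165] [ 0.75817213  0.23711529 -0.52120691] [-0.01191914  0.05436196  0.03177019] 0.26747499604062275
```

View pics/side21.png

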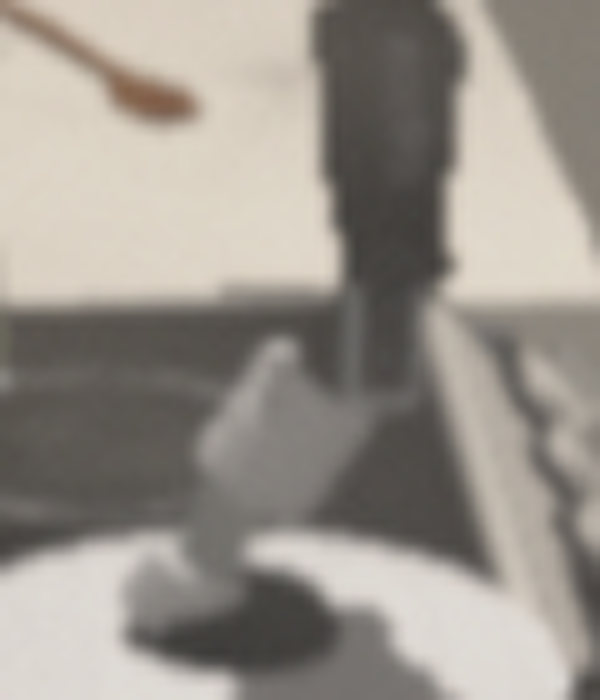

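View pics/wrist21.png

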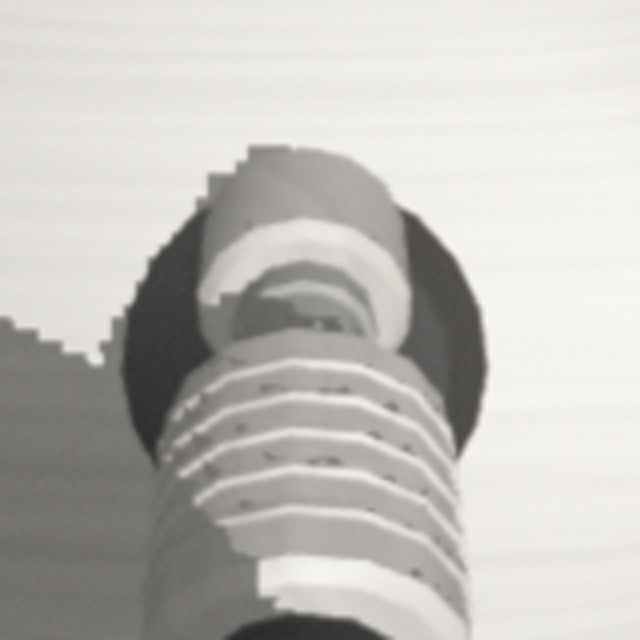

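```bash
python3 -m crank '[[[-1,-0.2,0.35,0,0],[-1,-0.2,0.35,0,0],[-1,0,0,0,0]]]'; python3 -m crank '[[[-1,-0.15,0.26,0,0],[-1,-0.1,0.17,0,0],[-1,0,0,0,0]]]';python3 - <<'E'
from h import *
f=grab_frame("side");save(f,"side22.png",(245,145,305,215),10)
w=grab_frame("wrist");save(w,"wrist22.png",(180,60,340,220),4)
p,M,s=tool();print(p,s["contact_force"],s["ft_torque"],s["gripper_width"])
E
```

```text
time: 23.12
tool_pos: [0.4294, -0.0655, 0.1487]
tool_rot: [-0.0, -0.001, 0.707, -0.707]
contact_force: [-0.2, -0.3, -1.0]
gripper_width: 0.265
time: 23.5
tool_pos: [0.4323, -0.0654, 0.1449]
tool_rot: [0.0, -0.0, 0.707, -0.707]
contact_force: [-0.3, 0.9, -1.4]
gripper_width: 0.266
[ 0.43224018 -0.0654339   0.14492277] [-0.79724226  0.90304833 -0.47697721] [ 0.19692565 -0.0002902   0.03741303] 0.26301349198730994
```

View pics/side22.png

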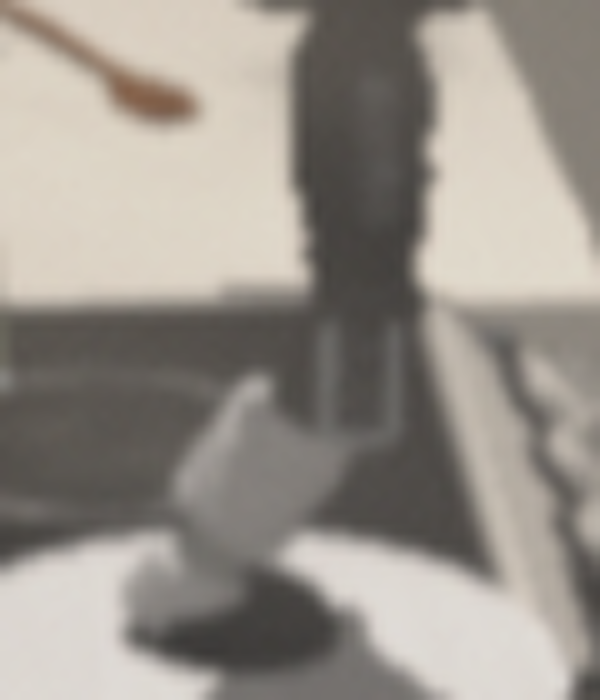

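View pics/wrist22.png

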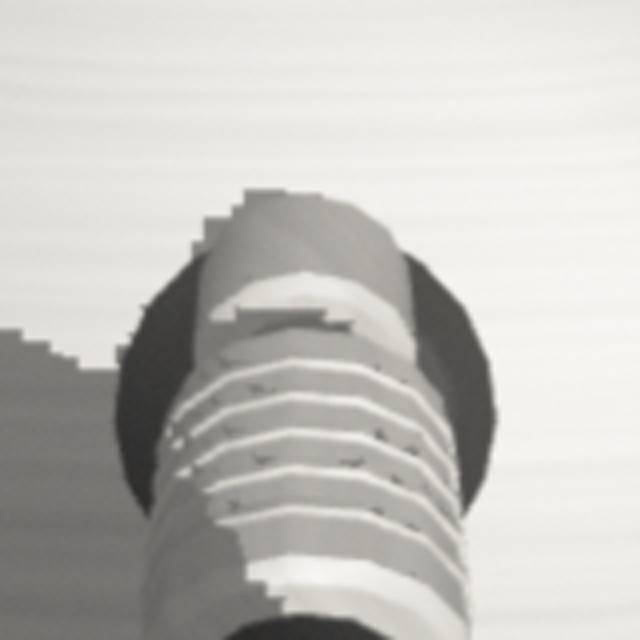

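```bash
python3 -m crank '[[[-1,-0.15,0.26,0,0],[-1,-0.15,0.26,0,0],[-1,0,0,0,0]]]'; python3 - <<'E'
from h import *
p,M,s=tool();print(p,s["contact_force"],s["ft_torque"],s["gripper_width"])
E
```

```text
time: 23.98
tool_pos: [0.4354, -0.0655, 0.1398]
tool_rot: [0.0, -0.0, 0.707, -0.707]
contact_force: [-1.5, 1.5, 1.9]
gripper_width: 0.27
[ 0.43538086 -0.06550279  0.13975333] [-1.54279642  1.51596194  1.88237966] [0.27794249 0.24519188 0.05304249] 0.2697211329400851
```

```bash
python3 -m crank '[[[-1,-0.15,0.26,0,0],[-1,0,0,0,0]]]'; python3 -m crank '[[[-1,-0.1,0.17,0,0],[-1,0,0,0,0]]]'; python3 -m crank '[[[-1,-0.1,0.17,0,0],[-1,0,0,0,0]]]';python3 - <<'E'
from h import *
f=grab_frame("side");save(f,"side23.png",(245,145,305,215),10)
w=grab_frame("wrist");save(w,"wrist23.png",(180,60,340,220),4)
p,M,s=tool();print(p,s["contact_force"],s["ft_torque"],s["gripper_width"])
E
```

```text
time: 24.22
tool_pos: [0.4366, -0.0655, 0.1377]
tool_rot: [0.0, -0.001, 0.707, -0.707]
contact_force: [-5.1, 1.4, 6.4]
gripper_width: 0.268
time: 24.48
tool_pos: [0.4374, -0.0655, 0.1362]
tool_rot: [-0.0, -0.001, 0.707, -0.707]
contact_force: [-5.5, 2.2, 6.8]
gripper_width: 0.266
time: 24.72
tool_pos: [0.4377, -0.0656, 0.136]
tool_rot: [0.001, 0.002, -0.707, 0.707]
contact_force: [-13.7, 2.9, 15.9]
gripper_width: 0.266
[ 0.43771384 -0.06556765  0.13597824] [-13.42374888   3.76415304  14.88791977] [0.56015532 2.0647589  0.03847812] 0.2648436267165561
```

View pics/side23.png

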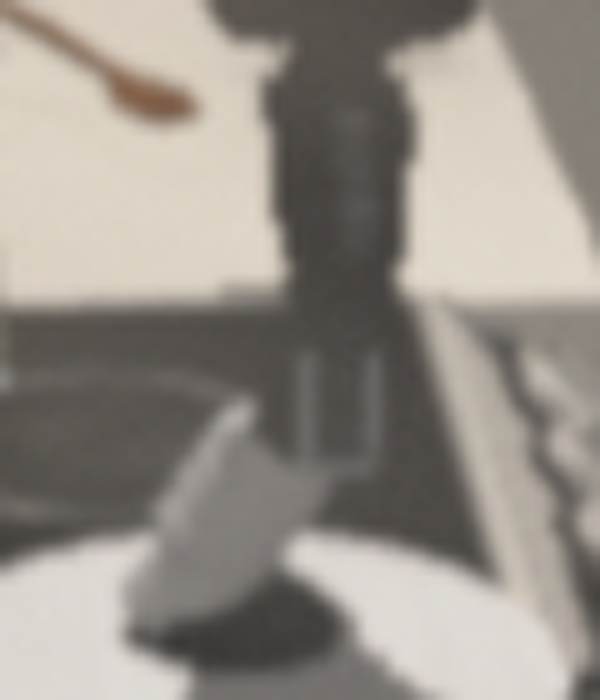

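View pics/wrist23.png

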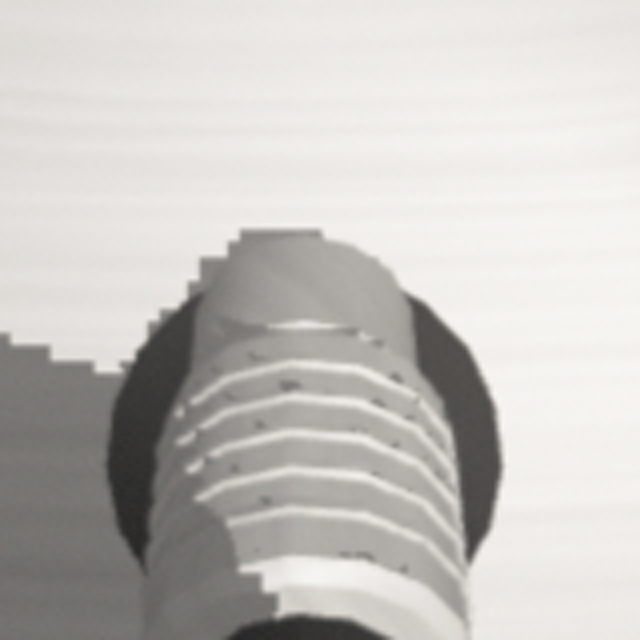

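```bash
python3 -m crank '[[[-1,0,0.2,0,0],[-1,0,0,0,0]]]'; python3 -m crank '[[[-1,0,0.15,0,0],[-1,0,0,0,0]]]'; python3 - <<'E'
from h import *
f=grab_frame("side");save(f,"side24.png",(245,145,305,215),10)
w=grab_frame("wrist");save(w,"wrist24.png",(180,60,340,220),4)
p,M,s=tool();print(p,s["contact_force"],s["ft_torque"],s["gripper_width"])
E
```

```text
time: 25.08
tool_pos: [0.4378, -0.0656, 0.1359]
tool_rot: [0.001, 0.002, -0.707, 0.707]
contact_force: [-17.7, 4.2, 25.1]
gripper_width: 0.265
time: 25.32
tool_pos: [0.438, -0.0657, 0.1359]
tool_rot: [0.001, 0.002, -0.707, 0.707]
contact_force: [-21.9, 5.2, 31.0]
gripper_width: 0.265
[ 0.43792286 -0.06565936  0.13583496] [-21.44484492   5.41424802  31.40046446] [1.02188932 3.39129626 0.14999322] 0.2687316947695313
```

View pics/side24.png

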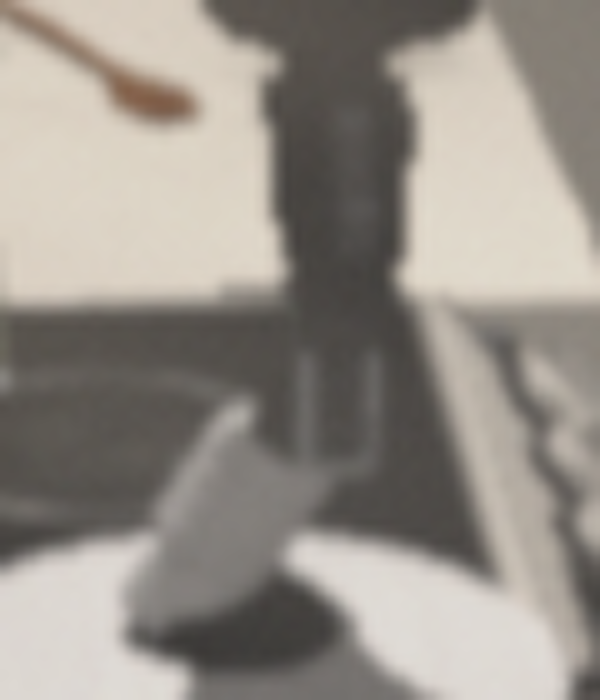

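View pics/wrist24.png

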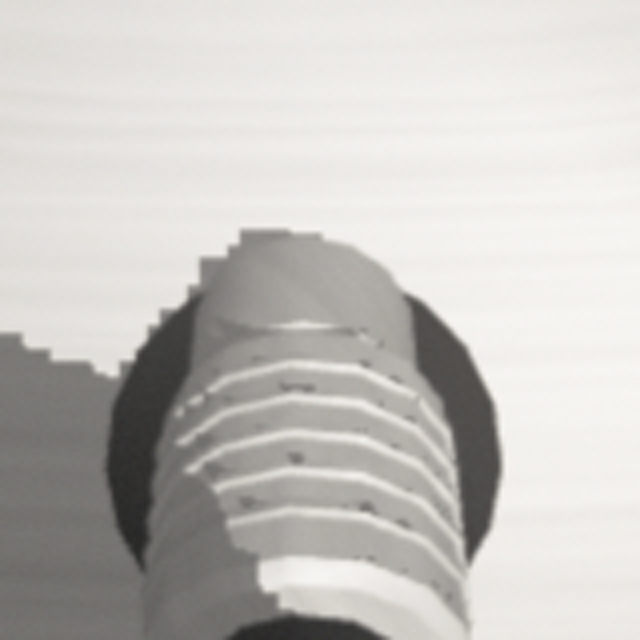

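```bash
python3 - <<'E'
from h import *
w=grab_frame("wrist");f=grab_frame("side");p,M,s=tool()
save(w,"wrist25.png",(225,105,285,165),12);save(f,"side25.png",(250,180,285,215),20)
N=np.array([.4747,-.0668,.1335])
a=np.array([-.5,0,.866]);b=np.array([.866,0,.5])
c=lambda q:((proj(w,q)-[225,105])*12).round(0)
d=lambda q:((proj(f,q)-[250,180])*20).round(0)
print("collar far rim",c(N+b*.016),d(N+b*.016))
for t in(2.5,5,7.5,10):print(t,c(N+a*t/1e3+b*.0197),d(N+a*t/1e3+b*.0197),d(N+a*t/1e3-b*.0197))
print("skirt top far at t=2.5,7.5",c(N+a*.0425+b*.0197),c(N+a*.0475+b*.0197))
E
```

```text
collar far rim [377. 456.] [204. 356.]
2.5 [377. 419.] [190. 331.] [424. 452.]
5 [377. 456.] [199. 317.] [433. 438.]
7.5 [377. 494.] [208. 303.] [442. 424.]
10 [377. 533.] [216. 290.] [451. 411.]
skirt top far at t=2.5,7.5 [ 377. 1128.] [ 377. 1238.]
```

View pics/wrist25.png

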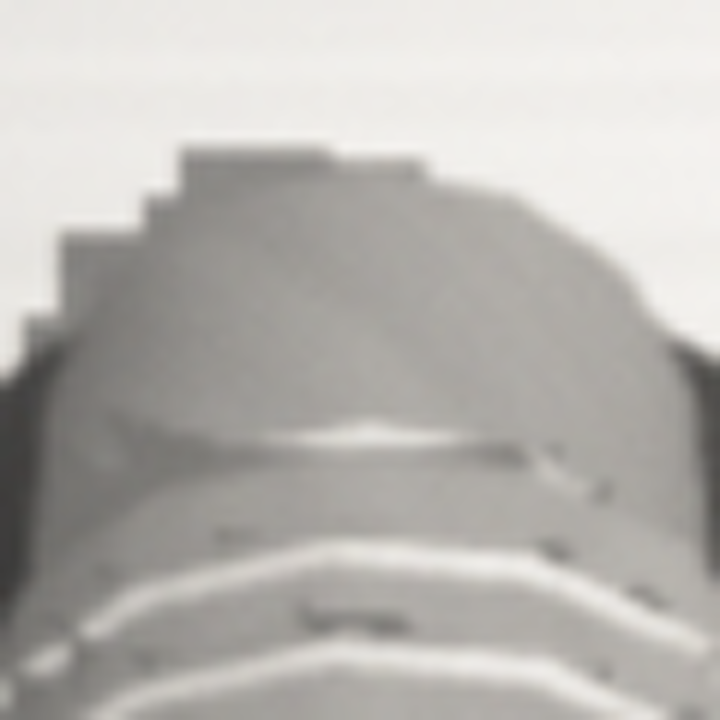

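View pics/side25.png

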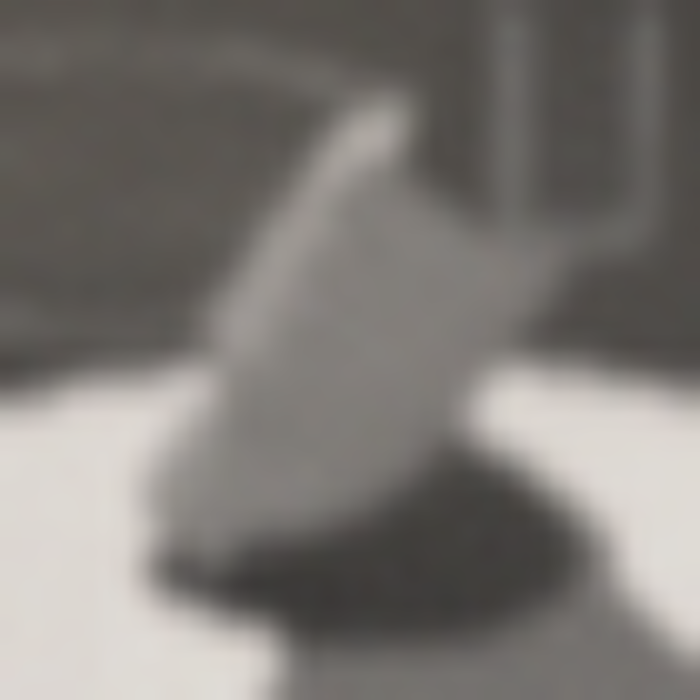

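```bash
python3 - <<'E'
from h import *
f=grab_frame("side");p,M,s=tool()
gr=np.mean([cv2.cvtColor(grab_frame("side")["frame"],cv2.COLOR_RGB2GRAY).astype(float) for _ in range(4)],0)
def fit(rows,c0,c1,lev,rising):
    pts=[]
    for v in rows:
        r=gr[v]
        for u in range(c0,c1):
            if (r[u]-lev)*(r[u+1]-lev)<=0 and (r[u+1]>r[u])==rising:
                pts.append((u+(lev-r[u])/(r[u+1]-r[u]),v));break
    pts=np.array(pts);k=np.polyfit(pts[:,1],pts[:,0],1);return k,pts.round(1).tolist()
for v in range(184,204):print(v,gr[v,256:282].astype(int))
N=np.array([.4747,-.0668,.1335])
for th in(28,30,32,34):
    a=np.array([-np.sin(np.radians(th)),0,np.cos(np.radians(th))]);b=np.array([a[2],0,-a[0]])
    for k in(-1,1):
        e0=proj(f,N+.006*a+k*b*.0197);e1=proj(f,N+.046*a+k*b*.0197);print(th,k,e0.round(1),e1.round(1),((e1-e0)[0]/(e0-e1)[1]).round(3))
E
```

```text
184 [ 87  87  87  87  87  88  89  91  95 100 102 104 109 110  97  82  77  78
  89 103  94  79  76  76  78  91]
185 [ 86  85  85  85  85  84  84  86  87  90 102 124 138 140 115  86  77  78
  89 103  93  80  77  77  80  91]
186 [ 86  85  86  86  86  86  85  84  85  94 121 153 167 158 119  85  76  79
  91 104  94  80  77  77  79  89]
187 [ 85  85  85  87  86  87  86  87  91 111 144 162 163 147 106  81  77  80
  91 105  95  82  79  79  80  88]
188 [ 85  86  87  87  87  88  89  90 102 129 155 153 139 126 101  84  79  79
  91 104  94  81  79  79  79  87]
189 [ 87  88  89  89  89  89  91  99 119 143 149 139 129 124 112  98  87  82
  91 104  94  82  78  79  81  89]
190 [ 89  90  90  91  90  92  97 115 136 151 142 130 127 126 123 115 105  93
  96 105  97  87  86  86  88  95]
191 [ 87  89  90  90  89  92 107 134 147 150 140 129 127 127 127 126 119 111
 109 112 107 103 100  98  99 100]
192 [ 86  86  87  87  88  97 120 147 151 143 135 128 126 126 128 128 127 124
 121 120 118 112 105  97  95  92]
193 [ 83  83  84  84  89 108 135 150 148 136 130 127 126 127 128 128 127 127
 126 124 120 111  96  85
[... 734 characters left out ...]
24 123 122 128 159
 197 212 213 212 211 210 207 205]
201 [215 210 193 168 147 131 124 123 124 126 125 124 124 123 121 116 118 146
 184 204 211 214 215 215 216 216]
202 [213 200 174 153 140 130 127 126 126 125 124 124 123 121 115 104  95 109
 142 169 192 208 214 216 217 217]
203 [208 184 159 145 137 130 127 128 128 126 124 122 120 114 103  87  75  77
  93 116 152 187 206 215 217 218]
28 -1 [271.9 201.4] [278.6 190.1] 0.594
28 1 [259.9 195.8] [266.5 184.3] 0.577
30 -1 [271.8 201.6] [279.  190.5] 0.643
30 1 [260.1 195.6] [267.2 184.3] 0.626
32 -1 [271.8 201.9] [279.3 191. ] 0.695
32 1 [260.3 195.4] [267.8 184.4] 0.677
34 -1 [271.7 202.1] [279.6 191.5] 0.748
34 1 [260.5 195.3] [268.4 184.5] 0.73
```

```bash
python3 -m crank '[[[-1,0.25,-0.43,0,0],[-1,0,0,0,0]]]'; python3 -m crank '[[[-1,0,0,-0.1,0],[-1,0,0,0,0]]]'; python3 -m crank '[[[-1,-0.1,0.17,0,0],[-1,0,0,0,0]]]';python3 - <<'E'
from h import *
p,M,s=tool();print(p,s["contact_force"],s["ft_torque"],s["gripper_width"])
E
```

```text
time: 26.02
tool_pos: [0.4371, -0.0656, 0.1366]
tool_rot: [-0.001, -0.001, -0.707, 0.707]
contact_force: [-2.9, 1.9, 8.2]
gripper_width: 0.269
time: 26.28
tool_pos: [0.4372, -0.0655, 0.1365]
tool_rot: [-0.001, -0.001, -0.706, 0.708]
contact_force: [-4.3, -1.3, 8.3]
gripper_width: 0.266
time: 26.52
tool_pos: [0.4376, -0.0655, 0.1359]
tool_rot: [-0.0, 0.0, -0.706, 0.708]
contact_force: [-9.5, 0.3, 15.3]
gripper_width: 0.264
[ 0.43763028 -0.06554471  0.13585585] [-9.48565727  0.34383283 15.25879664] [ 0.11509543  1.41072932 -0.01137502] 0.2637231892877876
```

```bash
for i in 1 2; do :; done; python3 -m crank '[[[-1,0.2,-0.35,0,0],[-1,0,0,0,0]]]'; python3 -m crank '[[[-1,0.1,-0.17,0,0],[-1,0,0,0,0]]]'; python3 -m crank '[[[-1,0.1,-0.17,0,0],[-1,0,0,0,0]]]'; python3 -m crank '[[[-1,0.1,-0.17,0,0],[-1,0,0,0,0]]]'
```

```text
time: 26.78
tool_pos: [0.4362, -0.0655, 0.1382]
tool_rot: [-0.001, -0.001, -0.706, 0.708]
contact_force: [-3.4, 0.2, 7.1]
gripper_width: 0.265
time: 27.02
tool_pos: [0.4354, -0.0654, 0.1393]
tool_rot: [-0.001, -0.001, -0.706, 0.708]
contact_force: [-0.1, -0.8, 4.7]
gripper_width: 0.267
time: 27.28
tool_pos: [0.4338, -0.065, 0.1406]
tool_rot: [-0.001, -0.0, -0.707, 0.707]
contact_force: [-0.2, -1.3, 5.6]
gripper_width: 0.265
time: 27.52
tool_pos: [0.4324, -0.0648, 0.142]
tool_rot: [-0.001, 0.0, -0.707, 0.707]
contact_force: [-1.1, -1.2, 4.4]
gripper_width: 0.268
```

```bash
python3 -m crank '[[[-1,-0.15,0.26,0,0],[-1,-0.15,0.26,0,0],[-1,0,0,0,0]]]'; python3 -m crank '[[[-1,-0.1,0.17,0,0],[-1,0,0,0,0]]]'; python3 -m crank '[[[-1,-0.1,0.18,0,0],[-1,0,0,0,0]]]';  python3 - <<'E'
from h import *
f=grab_frame("side");save(f,"side26.png",(210,140,340,280),5)
w=grab_frame("wrist");save(w,"wrist26.png")
p,M,s=tool();print(p,s["contact_force"],s["ft_torque"],s["gripper_width"])
E
```

```text
time: 27.9
tool_pos: [0.4353, -0.0648, 0.1371]
tool_rot: [-0.0, 0.0, -0.707, 0.707]
contact_force: [-2.2, -1.3, 7.6]
gripper_width: 0.269
time: 28.15
tool_pos: [0.4361, -0.0648, 0.1356]
tool_rot: [-0.0, 0.0, -0.707, 0.707]
contact_force: [-2.9, -0.7, 8.5]
gripper_width: 0.265
time: 28.4
tool_pos: [0.4365, -0.0648, 0.1352]
tool_rot: [0.001, 0.001, -0.707, 0.707]
contact_force: [-8.5, -0.7, 17.4]
gripper_width: 0.262
[ 0.43642305 -0.0648061   0.1351576 ] [-9.3765177  -0.68246724 16.73159989] [-0.00355071  1.37399218 -0.01814286] 0.26549904755187453
```

View pics/wrist26.png

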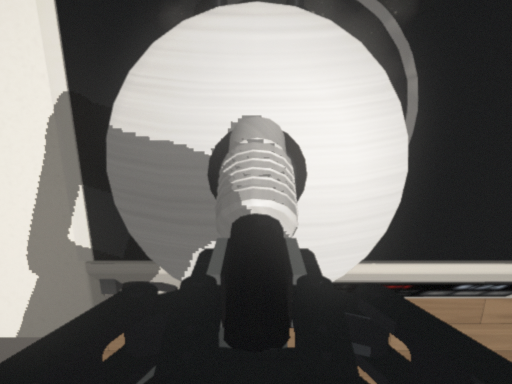

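View pics/side26.png

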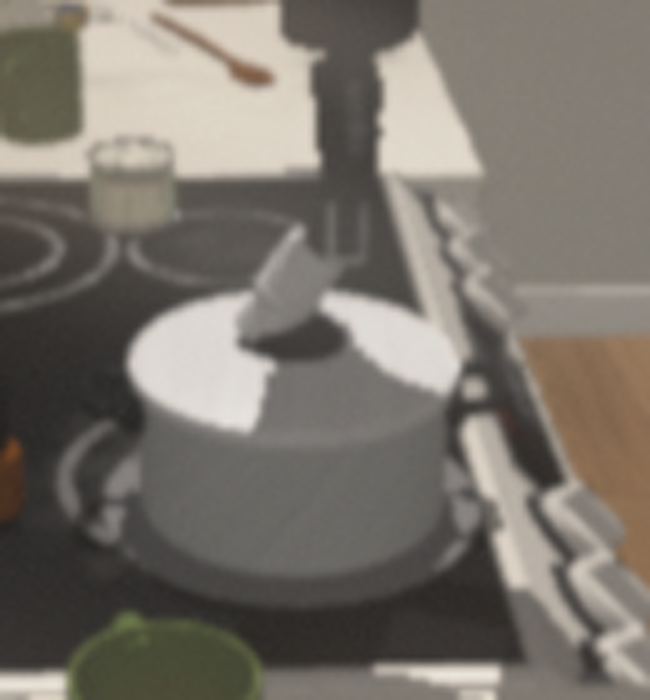

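```bash
python3 -m crank '[[[-1,0,0.03,0,0],[-1,0,0,0,0],[-1,0,0,0,0],[-1,0,0,0,0]]]'; python3 - <<'E'
from h import *
gr=np.mean([cv2.cvtColor(grab_frame("side")["frame"],cv2.COLOR_RGB2GRAY).astype(float) for _ in range(4)],0)
pts=[]
for v in range(186,196):
    for u in range(252,270):
        if gr[v,u]<110<=gr[v,u+1]: pts.append((u+(110-gr[v,u])/(gr[v,u+1]-gr[v,u]),v));break
pts=np.array(pts);print(pts.round(1).tolist(),np.polyfit(pts[:,1],pts[:,0],1))
w=grab_frame("wrist");hs=cv2.cvtColor(w["frame"],cv2.COLOR_RGB2HSV)
print("lid L/R",onz(w,107,155,.1),onz(w,408,155,.1),"lid far",onz(w,258,5,.1))
p,M,s=tool();print(s["time"],p,s["contact_force"],s["gripper_width"])
E
```

```text
time: 29.0
tool_pos: [0.4364, -0.0648, 0.1351]
tool_rot: [0.0, 0.001, -0.707, 0.707]
contact_force: [-9.7, -0.3, 17.9]
gripper_width: 0.265
[[266.5, 186.0], [265.8, 187.0], [265.1, 188.0], [264.2, 189.0], [263.3, 190.0], [262.6, 191.0], [262.2, 192.0], [261.5, 193.0], [260.7, 194.0], [260.0, 195.0]] [ -0.71797646 399.95786702]
lid L/R [0.47487414 0.02822322 0.1       ] [ 0.47497727 -0.16168093  0.1       ] lid far [ 0.55927267 -0.06684438  0.1       ]
29.25 [ 0.43646333 -0.06482507  0.13513909] [-9.83922098  0.09304355 18.30250422] 0.2689967888229612
```

```bash
python3 - <<'E'
from plant import *
print(job_done()); s=state(); print(s["time"],s["contact_force"],s["gripper_width"])
E
```

```text
the job is handed in; nothing more can be done
None
the job is handed in; nothing more can be done
```

I slid the cooker onto the mat, pressed the coupler onto the nipple and handed the job in at about 29 s with the coupler still gripped and held down. No verdict came back, and I could not read the plunger value directly.

**What I did**
- **Cooker:** I pushed it with both fingers open. The first push passed over the lid without touching it, because the finger tips sat about 36 mm higher than the reported tool position. I corrected for that and pushed again.
- **Coupler:** The tool cannot tilt, so I tilted the coupler about 30° in the jaws by pushing its foot against the 5.5 mm step at the edge of the hob. I then turned it 90° and pressed it along the nipple's axis.

**Last checks**
- **Position:** The lid centre measured about (0.462, -0.067) m against the mat at about (0.465, -0.068) m, so the cooker is well inside the 25 mm limit.
- **Pressing force:** The arm was pushing along the axis with about 21 N, steady and against a hard stop, with the jaws still closed on the grip.
- **Bystanders:** I did not touch the salt mill, the mug or the tin, and saw no sign in the pictures that they had moved. I did not re-measure them at the end.

**What disagreed**
- **How far on it is:** A wrist picture taken just before the final press still showed a sliver of the collar, which suggested the coupler was about 7 mm from home and not snapped. I backed off 8 mm to test this. The force curve matched the plunger spring, with a dip where the balls let go and a hard stop at about 2.5 mm. I trusted the force curve and pressed it home again.
- **Angle:** The final edge measurement gave a coupler tilt of about 33°, roughly 3° off the nipple's axis against the 8° allowed.

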